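# Mix the sneaker paints and wet the brush

## Robot

A 6-joint arm with a two-finger parallel gripper is mounted at the origin on the work surface. World frame = base frame: x ahead of the robot, y to its left, z up, the work surface at z = 0. Lengths are in m, angles in rad, forces in N, time in s.
With the tool pointing down it reaches from about 0.375 to 0.9 m from the base axis. Payload 3.1 kg.
Tool frame: the origin (TCP) lies midway between the tips of the shut fingers; the grasp point (between the pads) lies behind it (ctrl.tcp_to_grasp is the y of the grasp point in the tool frame, in m); y points along the fingers, x is the direction in which the jaws open and shut, and the axes are right-handed (so a half turn about y gives the same grasp; the last joint's range is limited). The gripper opens to 85 mm and grips with 20 to 120 N. Pads are 22 mm wide; open, the fingers measure 114 mm over their backs; the gripper's body (76 mm by 85 mm) begins 54 mm behind the grasp point. The pads swing forward as they close: fully open they stand 13 mm farther back than shut.
Start: joints at [1.058, 0.527, 1.433, -0, 1.181, -0.178], TCP at [0.205, 0.59, 0.231] pointing down, gripper open.
Joint ranges: [-3.08, 3.08], [-0.75, 2.2], [0.22, 2.44], [-1.43, 4.57], [0, 2.65], [-2.85, 2.85]. Speed limits (rad/s): [2.79, 2.79, 3.14, 3.14, 3.14, 3.14].

## Interface

Orientations are given as a rotation vector (axis times angle).
In Python, from rig import ctrl, vision gives the robot as it stands. The module is installed in compiled form; this text tells all that it offers.
- The arm moves only by the tool play_rows, never from a script. Its argument "increments" is a list of rows, each a list of 7 numbers: the shift along the tool's x, y, z in units of 0.2 m (1.0 is 0.2 m), then the turn, a rotation vector about the tool's x, y, z in units of 2 pi rad (1.0 is 2 pi rad), then the closure, from 0 (fully open) to 1 (shut). A call has 1 to 10 rows; each row is the pose to reach, as a shift and turn from the pose commanded when the call began, along the tool's axes at that moment, turning the shorter way round; what a row does not reach only later rows make up. A row lasts 1/8 s, in which the tool goes at most 62.5 mm and 10.7 degrees, less where a joint would pass 70% of its speed; a pose out of reach is approached as far as the arm can. A call with a number of a shift or a turn outside -1 to 1 is refused whole. A call with a gripper value outside its range is refused whole. The fingers move at their own pace and stop on an object; "grip_force" is the grip in N (left out, the last holds). Time passes only in rows, so rows that repeat a pose let the fingers close. It gives the time, the measured TCP pose, the force and the opening at its end, in the units of the state.
- ctrl.observe(): the state, without advancing time (a new reading comes with each control period).
- vision.get_image(name): name is "side" or "top" or "wrist"; returns the picture (420x560x3 uint8, red, green, blue); there is no depth.
- vision.get_calibration(name): a dict with "fov_y" (degrees; the focal length in pixels is half the picture's height over the tangent of half this angle, whatever the lens; pixels are square), "cx", "cy" (the principal point, pixels), "pose" (4x4, takes a point from camera to world coordinates); the wrist camera has in their place "mount" (4x4, takes a point from camera to tool coordinates, whose origin is the TCP and whose axes are the tool frame's). Camera axes: x right, y up, looking along -z (the intrinsics and any distortion apply to the point x, -y, -z); pixel columns grow to the right and rows downward; lengths in m; the calibration is good to about 2 mm. The wrist camera is an equidistant fisheye: a pixel r from the principal point sees the ray r / f radians off the axis. A picture is of the moment at which its call begins: read the wrist's pose just before it. get_calibration takes no time and is no camera call.
- ctrl.hand_in(): hands the job in, once; it reports no verdict.
The state is a dict: "time_s": time; "joint_positions": joint angles; "qvel": joint speeds; "joint_efforts": joint torques, N m; "tool_pos": TCP position; "eef_rot": TCP orientation; "contact_force": force on the tool from outside, world axes, zero at the start; "moment": the same for the moment, N m; "grip_width": finger opening in m.
Only numpy, scipy, OpenCV 4.12 (cv2) and the standard library are available. Lean on these libraries where they do the work, as an engineer would, in place of code of your own. Each camera call takes 0.05 s, during which the arm holds its last target. There are 200 camera calls.

## Task

The paint mixer was left running in reverse: set its toggle to the centre off position, then press every paint block on the table fully home onto the studs of the mixer's docks, one to a dock. Run the mixer forward for a good five seconds, stop it at off for a second, run it in reverse for another five, and set it back to off. Then dip the tip of the brush well into the mouth of the blue water jar and lay the brush back along its rest, without upsetting the jar.

Things in the scene. Friction and masses are not known exactly. Their poses are not given: they have to be found in the camera images.
- deck (a point): Paint mixer: white housing 130 (x) by 330 (y) by 40 mm high, fixed. This point is the centre of its top face, 40 mm above the table; its x points away from the robot, its y to the robot's left, z up (turned by the mixer's yaw, up to 0.2 rad). Along its y axis lies a grey strip with four docks (dock0 to dock3, centred on x = 0) and, at y = -125 mm, a black panel with the toggle.
- dock0 (a point): Dock 0 of the mixer, 115 mm along the deck's y axis: centre of its four grey studs at deck height. The studs stand at +-10 mm in x and y, 12 mm across, 8 mm high, tapered in their top 3 mm. Between them a black rubber plug 11 mm across stands 16 mm up; it holds a block 6 mm above the deck until it is pushed down, which takes about 6 N (12 N is ample), and then stays down.
- dock1 (a point): Dock 1 of the mixer, 59 mm along the deck's y axis: centre of its four grey studs at deck height. The studs stand at +-10 mm in x and y, 12 mm across, 8 mm high, tapered in their top 3 mm. Between them a black rubber plug 11 mm across stands 16 mm up; it holds a block 6 mm above the deck until it is pushed down, which takes about 6 N (12 N is ample), and then stays down.
- dock2 (a point): Dock 2 of the mixer, 3 mm along the deck's y axis: centre of its four grey studs at deck height. The studs stand at +-10 mm in x and y, 12 mm across, 8 mm high, tapered in their top 3 mm. Between them a black rubber plug 11 mm across stands 16 mm up; it holds a block 6 mm above the deck until it is pushed down, which takes about 6 N (12 N is ample), and then stays down.
- dock3 (a point): Dock 3 of the mixer, -53 mm along the deck's y axis: centre of its four grey studs at deck height. The studs stand at +-10 mm in x and y, 12 mm across, 8 mm high, tapered in their top 3 mm. Between them a black rubber plug 11 mm across stands 16 mm up; it holds a block 6 mm above the deck until it is pushed down, which takes about 6 N (12 N is ample), and then stays down.
- toggle (a joint): Three-position toggle lever, angle in rad: 0 upright = off (white line on the panel); +0.5 leaning towards the mixer's +x, the green dot, away from the robot = forward; -0.5 leaning towards the robot, the red dot = reverse. Stiff (about 1.6 N at the handle); it stays at whatever angle it is left, and off counts only within 0.1 rad of upright.
- toggle_pivot (a point): Pivot of the toggle, 4 mm above the panel; the lever swings about the mixer's y axis through it.
- toggle_tip (a point): On the toggle's axis 50 mm from the pivot, in the orange handle, a cylinder 16 mm across that runs from 26 to 60 mm from the pivot (steel shaft 8 mm across below). It is easily pinched from above with the fingers on its two y sides and dragged along the arc.
- red (a point): Paint block with red cap and red band (may be absent): white block 42 x 42 mm, 30 mm high, with a round cap 32 mm across and 12 mm high on top (42 mm in all). This point is at its centre, 21 mm above its underside. The underside is open: a socket 34 mm square and 10 mm deep that fits over the four studs of a dock, with 1 mm play each side, in any of four quarter turns. Fully home this point is 21 mm above the deck; about 60 g.
- yellow (a point): Paint block with yellow cap and yellow band (may be absent): white block 42 x 42 mm, 30 mm high, with a round cap 32 mm across and 12 mm high on top (42 mm in all). This point is at its centre, 21 mm above its underside. The underside is open: a socket 34 mm square and 10 mm deep that fits over the four studs of a dock, with 1 mm play each side, in any of four quarter turns. Fully home this point is 21 mm above the deck; about 60 g.
- blue (a point): Paint block with blue cap and blue band (may be absent): white block 42 x 42 mm, 30 mm high, with a round cap 32 mm across and 12 mm high on top (42 mm in all). This point is at its centre, 21 mm above its underside. The underside is open: a socket 34 mm square and 10 mm deep that fits over the four studs of a dock, with 1 mm play each side, in any of four quarter turns. Fully home this point is 21 mm above the deck; about 60 g.
- green (a point): Paint block with green cap and green band (may be absent): white block 42 x 42 mm, 30 mm high, with a round cap 32 mm across and 12 mm high on top (42 mm in all). This point is at its centre, 21 mm above its underside. The underside is open: a socket 34 mm square and 10 mm deep that fits over the four studs of a dock, with 1 mm play each side, in any of four quarter turns. Fully home this point is 21 mm above the deck; about 60 g.
- brush_grip (a point): Flat paint brush 170 mm long, about 40 g. This point is in the blue handle at its balance point, half-way up; handle 16 mm wide and 14 mm high, from 20 mm on the tip side to 85 mm on the other. Its x axis points along the brush from tip to handle end. Brass ferrule 22 mm wide from 20 to 55 mm on the tip side, then dark bristles (rigid).
- brush_tip (a point): The end of the bristles, 85 mm from brush_grip along the brush's -x; the bristles are 30 mm long, 20 mm wide and 12 mm thick.
- rest_mid (a point): Brush rest, fixed wooden stand, base 120 x 60 x 6 mm, with two notched supports 45 mm either side of the middle along its x axis. Notches: 34 mm wide, floor 26 mm and rims 46 mm above the table. This point is where brush_grip is when the brush lies in the middle of the rest, 33 mm above the table; x along the rest.
- jar_rim (a point): Blue water jar, an open loose cup, about 76 mm across outside at the mouth, wall 4 mm, 65 mm high, 0.4 kg. This point is the centre of its mouth, at rim height. Its inside is over 50 mm deep and empty.
There are look-alikes about, which are no part of the job. Leave any purple or turquoise look-alike of the part that bears blue alone.

How it is judged:
By the outcome, as a careful person would: the job done as asked, in the order asked, and still so for the second after the job is handed in, with the robot touching nothing.
Of block_red, block_yellow, block_blue, block_green only 3 to 4 are there at a start; the rules pass over those that are not, and their reading is None.
At some moment in a run one of block_red, block_yellow, block_blue, block_green may be knocked a few centimetres aside while the robot is not near it.
It also fails if it takes over 200 s, if anything falls off the work surface, if the arm or the gripper's body presses on something with over 40 N, if the wrist force passes 120 N, or if a joint passes its speed limit or range.

## Working session

There is one attempt and no reset: what is moved stays moved. The work goes in short steps, Python scripts to look and compute and a tool call to move; the robot and the scene stay as the last step left them, time stands still between calls to the robot, and variables do not carry over. Pictures are saved under pics/ and viewed, about 12 in all and at most 16, crops included, and the job is handed in when it is done.

Besides the shell and the picture viewer there is one more tool, called after ">>>" by a JSON object that holds its "op" and its "data". play_rows: Moves the arm, as the interface text tells. Its arguments: {"type":"object","properties":{"increments":{"type":"array"},"grip_force":{"type":"number"}},"required":["increments"]}

```bash
mkdir -p pics; ls
python3 - <<'E'
from rig import ctrl, vision
import cv2
print(ctrl.observe(), ctrl.tcp_to_grasp)
for n in("top","side","wrist"):
    im=vision.get_image(n); cv2.imwrite(f"pics/{n}0.png",im[...,::-1]); print(n,vision.get_calibration(n))
E
```

```text
pics
{'time_s': 0.0, 'joint_positions': array([ 1.05749781e+00,  5.28478760e-01,  1.43394136e+00,  1.58450221e-05,
        1.18139636e+00, -1.78503007e-01]), 'qvel': array([-0.00043327, -0.00192295, -0.00067385, -0.00010401,  0.00136372,
       -0.00201296]), 'joint_efforts': array([-1.42030214e-03, -4.42344689e+01, -1.78026187e+01, -2.41105254e-04,
        8.48252792e-03,  2.08766593e-06]), 'tool_pos': array([0.2049625 , 0.58965738, 0.23031347]), 'eef_rot': array([-1.35014716, -0.95758607,  0.96092826]), 'contact_force': array([ 0.07394262, -0.70833806, -0.79295304]), 'moment': array([ 0.0301037 , -0.03734307, -0.06083113]), 'grip_width': 0.08513302687213424} -0.0187
top {'fov_y': 53.04180431682701, 'cx': 279.97704486479853, 'cy': 207.62851689116337, 'pose': array([[-0.02987218,  0.99020214, -0.13640882,  0.42885593],
       [-0.99918502, -0.03328816, -0.02282973, -0.06474611],
       [-0.02714684,  0.13561567,  0.99038954,  1.13751147],
       [ 0.        ,  0.        ,  0.        ,  1.        ]])}
side {'fov_y': 53.34365231956219, 'cx': 280.39660224659116, 'cy': 205.89398305994595, 'pose': array([[ 0.88089242,  0.33471874, -0.33465193,  0.22929847],
       [-0.47317079,  0.64030028, -0.6050826 , -0.65891253],
       [ 0.01174524,  0.69136019,  0.72241479,  0.83463771],
       [ 0.        ,  0.        ,  0.        ,  1.        ]])}
wrist {'fov_y': 65.70646984690485, 'cx': 277.93008100995837, 'cy': 209.95759507019957, 'mount': array([[ 9.99999194e-01, -9.89560234e-04,  7.95912242e-04,
         1.80433339e-03],
       [ 1.07087778e-03,  3.20217726e-01, -9.47343370e-01,
        -1.42770888e-01],
       [ 6.82588119e-04,  9.47343459e-01,  3.20218527e-01,
         8.23993096e-02],
       [ 0.00000000e+00,  0.00000000e+00,  0.00000000e+00,
         1.00000000e+00]])}
```

View pics/top0.png

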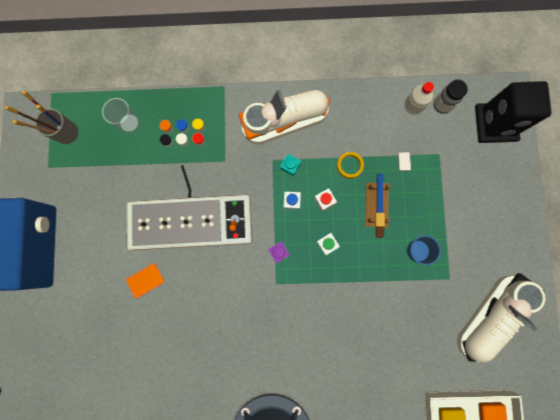

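View pics/side0.png

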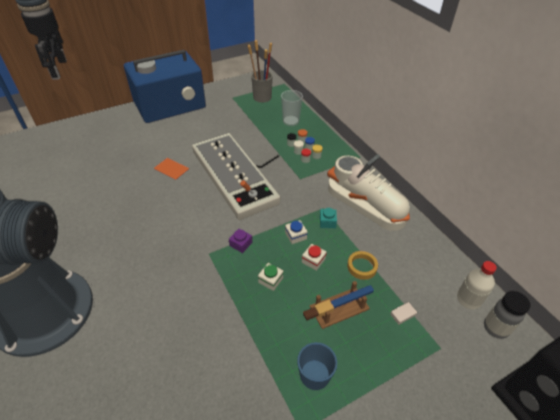

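```bash
cat > h.py <<'E'
import numpy as np, cv2
from rig import ctrl, vision
from scipy.spatial.transform import Rotation as R
def K(c): return 210/np.tan(np.radians(c["fov_y"]/2))
def ray(name,u,v,st=None):
    c=vision.get_calibration(name); f=K(c); a=np.array([u-c["cx"],v-c["cy"]],float)
    if name=="wrist":
        r=np.hypot(*a); th=r/f; s=np.sin(th)/max(r,1e-9)
        d=np.array([a[0]*s,-a[1]*s,-np.cos(th)])
        T=np.eye(4); T[:3,:3]=R.from_rotvec(st["eef_rot"]).as_matrix(); T[:3,3]=st["tool_pos"]; P=T@c["mount"]
    else: d=np.array([a[0]/f,-a[1]/f,-1]); P=c["pose"]
    return P[:3,3],P[:3,:3]@d
def onz(name,u,v,z,st=None):
    o,d=ray(name,u,v,st); return o+d*(z-o[2])/d[2]
def pix(name,p,st=None):
    c=vision.get_calibration(name); f=K(c)
    if name=="wrist":
        T=np.eye(4); T[:3,:3]=R.from_rotvec(st["eef_rot"]).as_matrix(); T[:3,3]=st["tool_pos"]; P=T@c["mount"]
    else: P=c["pose"]
    q=P[:3,:3].T@(np.asarray(p)-P[:3,3]); x,y,z=q[0],-q[1],-q[2]
    if name=="wrist":
        r=np.hypot(x,y); k=np.arctan2(r,z)*f/max(r,1e-9); return np.array([c["cx"]+x*k,c["cy"]+y*k])
    return np.array([c["cx"]+x/z*f,c["cy"]+y/z*f])
def tri(obs):
    A=np.zeros((3,3));b=np.zeros(3)
    for o,d in obs:
        d=d/np.linalg.norm(d); M=np.eye(3)-np.outer(d,d); A+=M; b+=M@o
    return np.linalg.solve(A,b)
def hsv(im): return cv2.cvtColor(im,cv2.COLOR_RGB2HSV)
HUE={"red":((170,8)),"yellow":((22,33)),"blue":((105,125)),"green":((55,75)),"cyan":((82,98)),"purple":((135,160)),"orange":((9,18))}
def blobs(im,col,smin=110,vmin=70,amin=20):
    H=hsv(im); a,b=HUE[col]; h=H[...,0]; m=((h>=a)&(h<=b)) if a<b else ((h>=a)|(h<=b))
    m=(m&(H[...,1]>=smin)&(H[...,2]>=vmin)).astype(np.uint8)
    n,l,s,c=cv2.connectedComponentsWithStats(m)
    return [(tuple(np.round(c[i],1)),int(s[i,4]),tuple(s[i,:4]),l==i) for i in range(1,n) if s[i,4]>=amin]
E
python3 - <<'E'
from h import *
for n in("top","side"):
    im=cv2.imread(f"pics/{n}0.png")[...,::-1]
    for c in HUE:
        for b in blobs(im,c): 
            if b[1]<6000: print(n,c,b[0],b[1],b[2], onz(n,*b[0],0.042).round(3))
t=cv2.imread("pics/top0.png"); cv2.imwrite("pics/topz.png",cv2.resize(t[150:285,115:450],None,fx=2.38,fy=2.38,interpolation=cv2.INTER_CUBIC))
E
```

```text
top red (np.float64(427.6), np.float64(87.3)) 110 (np.int32(422), np.int32(82), np.int32(12), np.int32(12)) [ 0.895 -0.449  0.042]
top red (np.float64(197.6), np.float64(138.0)) 104 (np.int32(192), np.int32(133), np.int32(12), np.int32(11)) [0.777 0.178 0.042]
top red (np.float64(325.7), np.float64(198.0)) 103 (np.int32(320), np.int32(193), np.int32(12), np.int32(11)) [ 0.601 -0.16   0.042]
top red (np.float64(235.2), np.float64(235.1)) 29 (np.int32(232), np.int32(233), np.int32(7), np.int32(5)) [0.511 0.08  0.042]
top yellow (np.float64(197.5), np.float64(124.0)) 109 (np.int32(192), np.int32(119), np.int32(12), np.int32(11)) [0.817 0.178 0.042]
top yellow (np.float64(350.1), np.float64(164.6)) 309 (np.int32(337), np.int32(152), np.int32(27), np.int32(27)) [ 0.689 -0.229  0.042]
top yellow (np.float64(453.2), np.float64(415.0)) 207 (np.int32(442), np.int32(411), np.int32(24), np.int32(9)) [ 0.056 -0.446  0.042]
top blue (np.float64(181.3), np.float64(124.7)) 89 (np.int32(176), np.int32(120), np.int32(11), np.int32(11)) [0.816 0.222 0.042]
top blue (np.float64(379.6), np.float64(193.2
[... 5759 characters left out ...]
2(21)) [0.39  0.281 0.042]
side orange (np.float64(332.2), np.float64(173.6)) 77 (np.int32(328), np.int32(167), np.int32(10), np.int32(15)) [0.787 0.049 0.042]
side orange (np.float64(244.9), np.float64(185.0)) 59 (np.int32(240), np.int32(180), np.int32(11), np.int32(11)) [0.548 0.12  0.042]
side orange (np.float64(357.2), np.float64(195.9)) 66 (np.int32(349), np.int32(193), np.int32(18), np.int32(7)) [ 0.798 -0.058  0.042]
side orange (np.float64(401.2), np.float64(218.8)) 60 (np.int32(391), np.int32(214), np.int32(19), np.int32(8)) [ 0.849 -0.179  0.042]
side orange (np.float64(335.6), np.float64(309.7)) 1031 (np.int32(304), np.int32(282), np.int32(65), np.int32(46)) [ 0.556 -0.318  0.042]
```

View pics/topz.png

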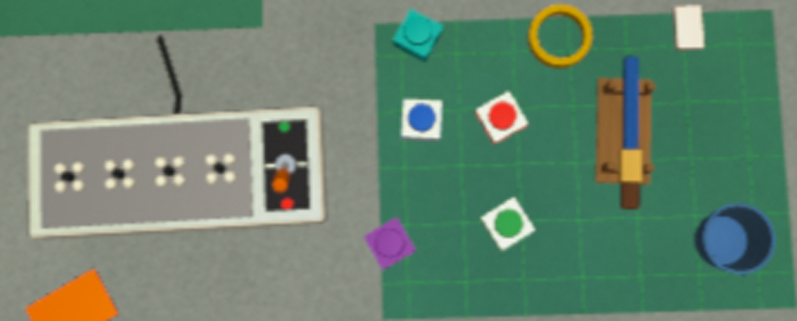

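Run:
```python
from h import *
im=cv2.imread("pics/top0.png")[...,::-1]; H=hsv(im)
def rect(roi,m,z,n="top"):
    x0,y0,x1,y1=roi; mm=np.zeros_like(m); mm[y0:y1,x0:x1]=m[y0:y1,x0:x1]
    mm=cv2.morphologyEx(mm,cv2.MORPH_CLOSE,np.ones((5,5)))
    cs,_=cv2.findContours(mm,cv2.RETR_EXTERNAL,cv2.CHAIN_APPROX_NONE); c=max(cs,key=cv2.contourArea)
    P=np.array([onz(n,*p[0],z)[:2] for p in c],np.float32)
    r=cv2.minAreaRect(P*1000); return np.array(r[0]).round(1),np.array(r[1]).round(1),round(r[2],1)
w=((H[...,1]<50)&(H[...,2]>185)).astype(np.uint8)
print("deck",rect((115,185,260,260),w,.04))
for n,z in(("deck",.04),): pass
caps={"blue":(291.9,198.9),"red":(325.7,198),"green":(328.3,243.4)}
for c,(u,v) in caps.items():
    m=w.copy(); m|=max(blobs(im,c),key=lambda b:-np.hypot(b[0][0]-u,b[0][1]-v))[3].astype(np.uint8)
    u,v=int(u),int(v); print(c,rect((u-16,v-16,u+17,v+17),m,.03))
print("toggle",tri([ray("top",232.5,225.6),ray("side",244.9,185)]).round(4))
# brush
b=[x for x in blobs(im,"blue") if abs(x[0][0]-379.6)<2][0]; ys,xs=np.nonzero(b[3]); P=np.array([onz("top",x,y,.04)[:2] for x,y in zip(xs,ys)],np.float32)
print("handle",P.min(0),P.max(0),cv2.fitLine(P,cv2.DIST_L2,0,.01,.01).ravel(), cv2.minAreaRect(P*1000))
# dark panel & plugs
print("green dot/red dot",[ (x[0],x[1],onz("top",*x[0],.04)[:2].round(4)) for c in("green","red") for x in blobs(im,c,80,50,8) if 225<x[0][0]<245 and 195<x[0][1]<245])
dk=((H[...,2]<70)).astype(np.uint8); n,l,s,c=cv2.connectedComponentsWithStats(dk[205:240,130:222])
for i in range(1,n):
    if s[i,4]>5: print("plug",c[i]+[130,205],s[i,4],onz("top",*(c[i]+[130,205]),.05).round(4))
```

```text
deck (array([550.8, 204.4]), array([126.5, 324.4]), 1.4)
blue (array([602.2, -71.8]), array([42.7, 40.4]), 88.0)
red (array([ 602.2, -160.9]), array([42. , 42.7]), 28.0)
green (array([ 482.3, -162.4]), array([42.4, 42.5]), 29.9)
toggle [0.532  0.081  0.0819]
handle [ 0.5621696  -0.31173652] [ 0.6609616  -0.29275236] [ 0.99722964 -0.07438444  0.6095272  -0.30238855] ((611.6099243164062, -302.2654113769531), (13.105998992919922, 99.01139831542969), 86.41523742675781)
green dot/red dot [((np.float64(233.9), np.float64(203.0)), 22, array([0.5965, 0.082 ])), ((np.float64(235.0), np.float64(234.8)), 33, array([0.5122, 0.0804]))]
plug [185.5 221.5] 12 [0.5504 0.2083 0.05  ]
plug [206.7 220.3] 10 [0.5517 0.1526 0.05  ]
plug [143.13333333 223.8       ] 15 [0.548  0.3199 0.05  ]
plug [164.58333333 222.75      ] 12 [0.5489 0.2634 0.05  ]
```

```bash
cat >> h.py <<'E'
def Rd(a,tilt=0):
    """tool down, jaws along world angle a (deg); tilt (deg) about tool x"""
    c,s=np.cos(np.radians(a)),np.sin(np.radians(a))
    M=np.array([[c,0,-s],[s,0,c],[0,-1,0]]); return M@R.from_euler("x",tilt,degrees=True).as_matrix()
def rows(*T):
    """T: (xyz of TCP, rotation matrix or None to keep); prints rows relative to the measured pose"""
    st=ctrl.observe(); R0=R.from_rotvec(st["eef_rot"]).as_matrix()
    a=np.degrees(np.arctan2(R0[1,0],R0[0,0]))
    print("t",round(st["time_s"],2),"pos",st["tool_pos"].round(4),"a",a.round(1),"F",st["contact_force"].round(1),"w",round(st["grip_width"],4),"q",st["joint_positions"].round(2))
    for p,M in T:
        d=R0.T@(np.asarray(p)-st["tool_pos"])/.2
        w=np.zeros(3) if M is None else R.from_matrix(R0.T@M).as_rotvec()/(2*np.pi)
        print(np.r_[d,w].round(4).tolist())
E
python3 - <<'E'
from h import *
rows(((.53,.0795,.15),Rd(91.3)),((.53,.0795,.15),Rd(-88.7)),((.53,.0795,.069),Rd(-88.7)))
E
```

```text
t 0.15 pos [0.2051 0.5898 0.2305] a 70.8 F [ 0.4  0.3 -0.2] w 0.0856 q [ 1.06  0.53  1.43 -0.    1.18 -0.18]
[-1.8753, 0.4051, -2.373, -0.0001, -0.0569, -0.0003]
[-1.8753, 0.4051, -2.373, 0.0004, 0.4431, -0.0001]
[-1.8747, 0.8101, -2.3731, 0.0004, 0.4431, -0.0001]
```

>>> {"op": "play_rows", "data": {"increments": [[-0.79,0.1,-1,0,0,0,0.3],[-0.79,0.1,-1,0,0,0,0.3],[-0.79,0.1,-1,0,0,0,0.3],[-0.79,0.1,-1,0,0,0,0.3],[-0.79,0.1,-1,0,0,0,0.3]]}}

```text
time_s: 0.78
tool_pos: [0.3438, 0.3722, 0.2108]
eef_rot: [-1.352, -0.953, 0.956]
contact_force: [-0.5, -0.4, -0.1]
grip_width: 0.0598
```

>>> {"op": "play_rows", "data": {"increments": [[-0.79,0.1,-1,0,0,0,0.3],[-0.79,0.1,-1,0,0,0,0.3],[-0.79,0.1,-1,0,0,0,0.3],[-0.79,0.1,-1,0,0,0,0.3],[-0.79,0.1,-1,0,0,0,0.3]]}}

```text
time_s: 1.4
tool_pos: [0.482, 0.1583, 0.1912]
eef_rot: [-1.352, -0.957, 0.954]
contact_force: [-0.0, -0.2, 0.3]
grip_width: 0.06
```

Run:
```python
from h import *
rows(((.53,.0795,.15),Rd(91.3)),((.53,.0795,.069),Rd(91.3)))
```

```text
t 1.4 pos [0.482  0.1583 0.1912] a 70.5 F [-0.  -0.2  0.3] w 0.06 q [ 0.1   0.43  1.77 -0.    0.94 -1.13]
[-0.2915, 0.2062, -0.3572, 0.0003, -0.0577, 0.0001]
[-0.2918, 0.6112, -0.3566, 0.0003, -0.0577, 0.0001]
```

>>> {"op": "play_rows", "data": {"increments": [[-0.29,0.206,-0.357,0,-0.0577,0,0.3],[-0.29,0.206,-0.357,0,-0.0577,0,0.3],[-0.29,0.206,-0.357,0,-0.0577,0,0.3],[-0.29,0.206,-0.357,0,-0.0577,0,0.3]]}}

```text
time_s: 1.9
tool_pos: [0.5267, 0.0838, 0.1501]
eef_rot: [-1.194, -1.229, 1.23]
contact_force: [0.6, 1.0, -0.1]
grip_width: 0.0599
```

Run:
```python
from h import *
st=ctrl.observe(); im=vision.get_image("wrist"); cv2.imwrite("pics/w1.png",im[...,::-1])
for c in("orange","red","green"):
    for b in blobs(im,c): print(c,b[:3],onz("wrist",*b[0],.04,st).round(4))
rows(((.53,.0795,.069),Rd(91.3)))
```

```text
orange ((np.float64(511.4), np.float64(88.9)), 3291, (np.int32(476), np.int32(52), np.int32(70), np.int32(77))) [0.4073 0.2957 0.04  ]
orange ((np.float64(3.7), np.float64(253.3)), 275, (np.int32(0), np.int32(220), np.int32(13), np.int32(56))) [ 0.5928 -0.2345  0.04  ]
orange ((np.float64(271.7), np.float64(232.1)), 470, (np.int32(260), np.int32(220), np.int32(24), np.int32(26))) [0.5499 0.0808 0.04  ]
orange ((np.float64(156.5), np.float64(405.4)), 313, (np.int32(138), np.int32(394), np.int32(41), np.int32(24))) [ 0.8051 -0.0661  0.04  ]
orange ((np.float64(406.1), np.float64(407.1)), 237, (np.int32(395), np.int32(400), np.int32(22), np.int32(16))) [0.8025 0.2642 0.04  ]
red ((np.float64(272.7), np.float64(187.4)), 203, (np.int32(265), np.int32(180), np.int32(16), np.int32(16))) [0.5111 0.0807 0.04  ]
red ((np.float64(68.8), np.float64(252.1)), 160, (np.int32(55), np.int32(236), np.int32(26), np.int32(34))) [ 0.5812 -0.1253  0.04  ]
red ((np.float64(51.4), np.float64(265.1)), 565, (np.int32(39), np.int32(251), np.int32(26), np.int32(29))) [ 0.5993 -0.1555  0.04  ]
green ((np.float64(71.4), np.float64(172.7)), 2530, (np.int32(0), np.int32(41), np.int32(172), np.int32(288))) [ 0.4995 -0.1047  0.04  ]
green ((np.float64(158.0), np.float64(281.2)), 139, (np.int32(151), np.int32(257), np.int32(27), np.int32(56))) [ 0.6047 -0.0263  0.04  ]
green ((np.float64(273.1), np.float64(280.8)), 119, (np.int32(267), np.int32(275), np.int32(13), np.int32(12))) [0.5975 0.083  0.04  ]
green ((np.float64(9.2), np.float64(294.9)), 62, (np.int32(0), np.int32(280), np.int32(21), np.int32(34))) [ 0.6531 -0.2512  0.04  ]
t 1.95 pos [0.5268 0.084  0.1504] a 91.6 F [ 0.3 -0.6  0.5] w 0.0598 q [-0.05  0.52  1.74  0.    0.88 -1.65]
[-0.0231, 0.4068, -0.0158, -0.0001, 0.0009, 0.0001]
```

View pics/w1.png

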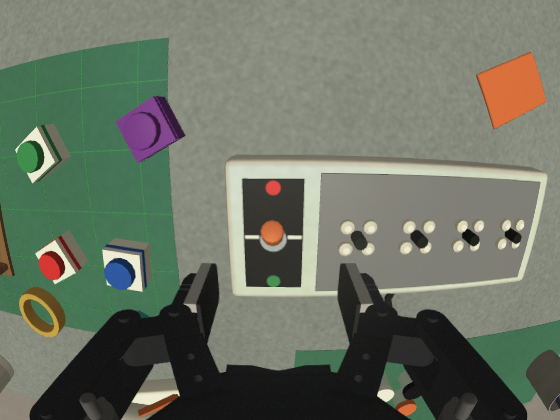

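Run:
```python
from h import *
rows(((.53,.0815,.15),Rd(91.4)),((.53,.0815,.069),Rd(91.4)))
```

```text
t 1.95 pos [0.5268 0.084  0.1504] a 91.6 F [ 0.3 -0.6  0.5] w 0.0598 q [-0.05  0.52  1.74  0.    0.88 -1.65]
[-0.0129, 0.0018, -0.0158, -0.0001, 0.0007, 0.0001]
[-0.0131, 0.4068, -0.0161, -0.0001, 0.0007, 0.0001]
```

>>> {"op": "play_rows", "data": {"increments": [[-0.013,0,-0.016,0,0.0007,0,0.3],[-0.013,0.2,-0.016,0,0.0007,0,0.3],[-0.013,0.407,-0.016,0,0.0007,0,0.3],[-0.013,0.407,-0.016,0,0.0007,0,0.9],[-0.013,0.407,-0.016,0,0.0007,0,0.9],[-0.013,0.407,-0.016,0,0.0007,0,0.9],[-0.013,0.407,-0.016,0,0.0007,0,0.9],[-0.013,0.407,-0.016,0,0.0007,0,0.9]], "grip_force": 30}}

```text
time_s: 2.95
tool_pos: [0.5321, 0.0798, 0.0703]
eef_rot: [-1.2, -1.229, 1.225]
contact_force: [-0.6, 2.0, 7.6]
grip_width: 0.0144
```

Run:
```python
from h import *
st=ctrl.observe(); t=st["tool_pos"]; M=R.from_rotvec(st["eef_rot"]).as_matrix(); g=t+M@[0,-.0187,0]; print("grasp",g.round(4))
P=np.array([.5543,.0815,.044])
L=[]
for th in(-.4,-.3,-.2,-.1,0): L.append((np.r_[P[0]+.05*np.sin(th),t[1],P[2]+.05*np.cos(th)-.0187],None))
rows(*L)
```

```text
grasp [0.532  0.0798 0.089 ]
t 2.95 pos [0.5321 0.0798 0.0703] a 91.3 F [-0.6  2.   7.6] w 0.0144 q [-0.06  0.66  1.78  0.    0.7  -1.65]
[-0.0003, -0.0051, -0.0138, 0.0, 0.0, 0.0]
[-0.0009, -0.0136, -0.0373, 0.0, 0.0, 0.0]
[-0.0014, -0.0197, -0.0616, 0.0, 0.0, 0.0]
[-0.002, -0.0234, -0.0863, 0.0, 0.0, 0.0]
[-0.0026, -0.0245, -0.1112, 0.0, 0.0, 0.0]
```

>>> {"op": "play_rows", "data": {"increments": [[0,-0.005,-0.024,0,0,0,0.9],[0,-0.0136,-0.047,0,0,0,0.9],[0,-0.02,-0.072,0,0,0,0.9],[0,-0.024,-0.096,0,0,0,0.9],[0,-0.025,-0.121,0,0,0,0.9],[0,-0.025,-0.121,0,0,0,0.9],[0,-0.025,-0.121,0,0,0,0.9]]}}

```text
time_s: 3.82
tool_pos: [0.5501, 0.0803, 0.0732]
eef_rot: [-1.19, -1.219, 1.231]
contact_force: [-6.1, -0.3, 2.5]
grip_width: 0.0151
```

Run:
```python
from h import *
rows(((.5543,.0815,.075),None))
im=vision.get_image("side");cv2.imwrite("pics/s1.png",im[...,::-1])
for n in("side","top"):
    im=vision.get_image(n)
    print(n,[b[:2] for b in blobs(im,"orange",amin=8) if 150<b[0][1]<245 and 225<b[0][0]<260])
```

```text
t 3.83 pos [0.5501 0.0803 0.0732] a 91.4 F [-6.1 -0.3  2.5] w 0.0151 q [-0.06  0.67  1.72 -0.    0.76 -1.65]
[0.0055, -0.009, -0.0211, 0.0, 0.0, 0.0]
side [((np.float64(246.9), np.float64(180.6)), 27)]
top []
```

>>> {"op": "play_rows", "data": {"increments": [[0.003,-0.008,-0.012,0,0,0,0.9],[0.003,-0.008,-0.025,0,0,0,0.9],[0.003,-0.008,-0.025,0,0,0,0.9],[0.003,-0.008,-0.025,0,0,0,0.9]]}}

```text
time_s: 4.47
tool_pos: [0.5546, 0.0805, 0.0738]
eef_rot: [-1.189, -1.217, 1.233]
contact_force: [-5.8, -1.9, -3.2]
grip_width: 0.0149
```

Run:
```python
from h import *
rows(((.5543,.0815,.075),None))
```

```text
t 4.47 pos [0.5546 0.0805 0.0738] a 91.4 F [-5.8 -1.9 -3.2] w 0.0149 q [-0.05  0.67  1.71 -0.    0.77 -1.65]
[0.0051, -0.0058, 0.0012, 0.0, 0.0, 0.0]
```

>>> {"op": "play_rows", "data": {"increments": [[0,0,0,0,0,0,0.3],[0,0,0,0,0,0,0.3],[0,0,0,0,0,0,0.3],[0,-0.3,0,0,0,0,0.3],[0,-0.5,0,0,0,0,0.3],[0,-0.5,0,0,0,0,0.3]]}}

```text
time_s: 5.22
tool_pos: [0.5631, 0.0809, 0.1792]
eef_rot: [-1.205, -1.233, 1.223]
contact_force: [0.6, 0.9, 0.1]
grip_width: 0.0598
```

```bash
cat > tog.py <<'E'
from h import *
st=ctrl.observe(); im=vision.get_image("wrist")
o=[]
for c in("orange","red","green"):
    for b in blobs(im,c,100,60,15):
        p=onz("wrist",*b[0],.04,st)
        if abs(p[1]-.08)<.03 and .49<p[0]<.62: print(c,b[:3],p.round(4)); 
        if c=="orange" and abs(p[1]-.08)<.03 and .49<p[0]<.62: o.append(("w",ray("wrist",*b[0],st)))
ims=vision.get_image("side"); imt=vision.get_image("top")
for n,i in(("side",ims),("top",imt)):
    for b in blobs(i,"orange",amin=6):
        p=onz(n,*b[0],.08)
        if abs(p[1]-.08)<.03 and .49<p[0]<.62: print(n,b[:2]); o.append((n,ray(n,*b[0])))
for k in range(len(o)):
    for j in range(k): print(o[k][0],o[j][0],tri([o[k][1],o[j][1]]).round(4))
def ang(h=43):
    # angle from the wrist/top/side ray against plane of lever y=.0808
    for n,(a,d) in o:
        t=(.0808-a[1])/d[1] if n=="side" else None
        if n=="side": p=a+d*t
        else: p=a+d*((.044+.043)-a[2])/d[2]
        print(n,"x,z",p[0].round(4),p[2].round(4),"angle ~",np.arctan2(p[0]-.5543,p[2]-.044).round(3))
ang()
cv2.imwrite("pics/tog.png",im[...,::-1]); rows()
E
python3 tog.py
```

```text
orange ((np.float64(277.5), np.float64(193.0)), 434, (np.int32(267), np.int32(180), np.int32(22), np.int32(26))) [0.5617 0.0819 0.04  ]
red ((np.float64(277.7), np.float64(136.5)), 177, (np.int32(271), np.int32(130), np.int32(15), np.int32(15))) [0.5108 0.0808 0.04  ]
green ((np.float64(277.8), np.float64(229.1)), 119, (np.int32(272), np.int32(224), np.int32(13), np.int32(11))) [0.5968 0.083  0.04  ]
side ((np.float64(249.6), np.float64(182.1)), 55)
top ((np.float64(233.2), np.float64(219.8)), 18)
side w [0.547  0.0818 0.0858]
top w [0.5482 0.0802 0.0825]
top side [0.5453 0.0783 0.0889]
w x,z 0.548 0.087 angle ~ -0.145
side x,z 0.5451 0.0867 angle ~ -0.211
top x,z 0.5466 0.087 angle ~ -0.178
t 5.38 pos [0.5594 0.081  0.1748] a 91.3 F [ 1.5 -0.6 -0.6] w 0.0595 q [-0.05  0.52  1.64 -0.    0.98 -1.65]
```

View pics/tog.png

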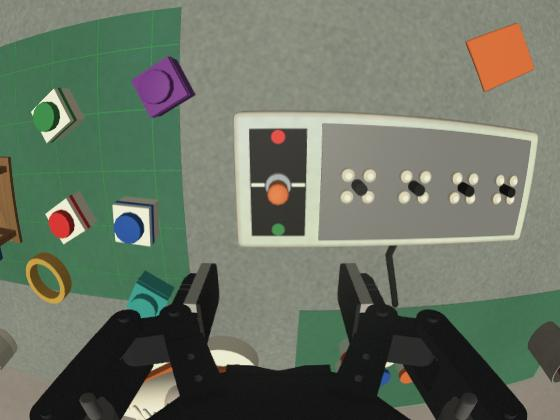

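Run:
```python
from h import *
rows(((.5475,.0808,.074),Rd(91.4)))
```

```text
t 5.38 pos [0.5594 0.081  0.1748] a 91.3 F [ 1.5 -0.6 -0.6] w 0.0595 q [-0.05  0.52  1.64 -0.    0.98 -1.65]
[0.0003, 0.504, 0.059, -0.0002, -0.0002, 0.0]
```

>>> {"op": "play_rows", "data": {"increments": [[0,0.1,0.059,0,0,0,0.3],[0,0.3,0.059,0,0,0,0.3],[0,0.504,0.059,0,0,0,0.3],[0,0.504,0.059,0,0,0,0.3],[0,0.504,0.059,0,0,0,0.9],[0,0.504,0.059,0,0,0,0.9],[0,0.504,0.059,0,0,0,0.9],[0,0.504,0.059,0,0,0,0.9],[0,0.504,0.059,0,0,0,0.9]], "grip_force": 80}}

```text
time_s: 6.5
tool_pos: [0.5494, 0.0804, 0.0762]
eef_rot: [-1.201, -1.229, 1.225]
contact_force: [-0.4, -1.5, 7.2]
grip_width: 0.0138
```

Run:
```python
from h import *
rows(((.5545,.0808,.075),None))
```

```text
t 6.5 pos [0.5494 0.0804 0.0762] a 91.4 F [-0.4 -1.5  7.2] w 0.0138 q [-0.06  0.66  1.73 -0.    0.74 -1.65]
[0.0016, 0.0062, -0.0254, 0.0, 0.0, 0.0]
```

>>> {"op": "play_rows", "data": {"increments": [[0,0,-0.02,0,0,0,0.9],[0,0,-0.04,0,0,0,0.9],[0,0,-0.05,0,0,0,0.9],[0,0,-0.05,0,0,0,0.9],[0,0,-0.05,0,0,0,0.9]]}}

```text
time_s: 7.12
tool_pos: [0.5514, 0.0805, 0.0763]
eef_rot: [-1.187, -1.216, 1.235]
contact_force: [-12.7, -3.8, 19.5]
grip_width: 0.0136
```

>>> {"op": "play_rows", "data": {"increments": [[0,0,0,0,0,0,0.3],[0,0,0,0,0,0,0.3],[0,0,0,0,0,0,0.3],[0,-0.3,0,0,0,0,0.3],[0,-0.5,0,0,0,0,0.3],[0,-0.5,0,0,0,0,0.3],[0,-0.5,0,0,0,0,0.3],[0,-0.5,0,0,0,0,0.3]]}}

```text
time_s: 8.12
tool_pos: [0.5572, 0.081, 0.173]
eef_rot: [-1.196, -1.224, 1.228]
contact_force: [0.1, -0.1, -0.1]
grip_width: 0.06
```

```bash
python3 tog.py
```

```text
orange ((np.float64(277.2), np.float64(207.2)), 506, (np.int32(266), np.int32(193), np.int32(23), np.int32(29))) [0.5655 0.082  0.04  ]
red ((np.float64(277.2), np.float64(146.1)), 183, (np.int32(270), np.int32(139), np.int32(16), np.int32(15))) [0.5109 0.0807 0.04  ]
green ((np.float64(277.3), np.float64(239.7)), 124, (np.int32(271), np.int32(234), np.int32(13), np.int32(12))) [0.5971 0.0828 0.04  ]
side ((np.float64(250.4), np.float64(181.6)), 59)
top ((np.float64(233.7), np.float64(219.1)), 14)
side w [0.5491 0.0819 0.0866]
top w [0.5502 0.0796 0.0828]
top side [0.5468 0.0766 0.0913]
w x,z 0.5502 0.087 angle ~ -0.094
side x,z 0.5475 0.0874 angle ~ -0.155
top x,z 0.5483 0.087 angle ~ -0.138
t 8.28 pos [0.5577 0.0809 0.1733] a 91.3 F [-0.5 -0.5  0.1] w 0.0596 q [-0.05  0.52  1.64 -0.    0.98 -1.65]
```

```bash
cat >> h.py <<'E'
PIV=np.array([.5538,.0808,.044]); YAW=.024
def lever(th,h=.05,M0=None):
    """TCP pose gripping the handle at lever angle th"""
    q=R.from_rotvec(th*np.array([-np.sin(YAW),np.cos(YAW),0])).as_matrix()
    M=q@Rd(np.degrees(YAW)+90); u=q@[0,0,1.]; return PIV+u*(h-.0187),M
def tilt():
    M=R.from_rotvec(ctrl.observe()["eef_rot"]).as_matrix(); print("tool lean",np.arctan2(-M[0,1],-M[2,1]).round(4))
E
python3 - <<'E'
from h import *
p,M=lever(-.09); rows((p+[0,0,.08],M),(p,M),lever(0.0),lever(.02)); tilt()
E
```

```text
t 8.28 pos [0.5577 0.0809 0.1733] a 91.3 F [-0.5 -0.5  0.1] w 0.0596 q [-0.05  0.52  1.64 -0.    0.98 -1.65]
[-0.0002, 0.0908, 0.0332, -0.0147, -0.0001, 0.0]
[-0.0003, 0.4908, 0.0322, -0.0147, -0.0001, 0.0]
[-0.0003, 0.4901, 0.0181, -0.0004, -0.0001, 0.0]
[-0.0003, 0.4901, 0.015, 0.0028, -0.0001, 0.0]
tool lean 0.0024
```

>>> {"op": "play_rows", "data": {"increments": [[0,0.1,0.033,-0.0147,0,0,0.3],[0,0.3,0.033,-0.0147,0,0,0.3],[0,0.49,0.032,-0.0147,0,0,0.3],[0,0.49,0.032,-0.0147,0,0,0.3],[0,0.49,0.032,-0.0147,0,0,0.9],[0,0.49,0.032,-0.0147,0,0,0.9],[0,0.49,0.032,-0.0147,0,0,0.9],[0,0.49,0.032,-0.0147,0,0,0.9],[0,0.49,0.032,-0.0147,0,0,0.9]], "grip_force": 40}}

```text
time_s: 9.4
tool_pos: [0.5531, 0.0805, 0.0782]
eef_rot: [-1.268, -1.297, 1.179]
contact_force: [-0.7, -2.0, 6.7]
grip_width: 0.0147
```

Run:
```python
from h import *
rows(lever(0.0),lever(.02)); tilt()
```

```text
t 9.4 pos [0.5531 0.0805 0.0782] a 91.4 F [-0.7 -2.   6.7] w 0.0147 q [-0.06  0.64  1.79  0.01  0.61 -1.66]
[0.0016, 0.0146, -0.0022, 0.0152, -0.0001, -0.0001]
[0.0016, 0.0149, -0.0053, 0.0184, -0.0001, -0.0001]
tool lean -0.0957
```

>>> {"op": "play_rows", "data": {"increments": [[0,0,-0.006,0.006,0,0,0.9],[0,0,-0.012,0.012,0,0,0.9],[0,0,-0.017,0.016,0,0,0.9],[0,0,-0.017,0.016,0,0,0.9],[0,0,-0.017,0.016,0,0,0.9]]}}

```text
time_s: 10.02
tool_pos: [0.5566, 0.0805, 0.0781]
eef_rot: [-1.195, -1.223, 1.229]
contact_force: [0.9, -2.5, 6.1]
grip_width: 0.0148
```

Run:
```python
from h import *
rows(lever(0.0),lever(.02)); tilt()
```

```text
t 10.03 pos [0.5566 0.0805 0.0781] a 91.3 F [ 0.9 -2.5  6.1] w 0.0148 q [-0.05  0.67  1.71 -0.    0.77 -1.65]
[0.0016, 0.0138, 0.0141, -0.0007, -0.0001, -0.0001]
[0.0016, 0.0138, 0.011, 0.0025, -0.0001, -0.0001]
tool lean 0.0044
```

Rotating with the lever tracks well. Release and check.

>>> {"op": "play_rows", "data": {"increments": [[0,0,0,0,0,0,0.3],[0,0,0,0,0,0,0.3],[0,0,0,0,0,0,0.3],[0,-0.3,0,0,0,0,0.3],[0,-0.5,0,0,0,0,0.3],[0,-0.5,0,0,0,0,0.3],[0,-0.5,0,0,0,0,0.3],[0,-0.5,0,0,0,0,0.3]]}}

```text
time_s: 11.02
tool_pos: [0.5549, 0.0809, 0.1753]
eef_rot: [-1.189, -1.218, 1.232]
contact_force: [0.8, 0.1, 0.0]
grip_width: 0.0595
```

```bash
python3 tog.py
python3 - <<'E'
import cv2
a=cv2.imread("pics/tog.png")[110:270,200:340]; cv2.imwrite("pics/togz.png",cv2.resize(a,None,fx=4,fy=4,interpolation=cv2.INTER_CUBIC)[:600])
E
```

```text
orange ((np.float64(277.3), np.float64(215.9)), 586, (np.int32(266), np.int32(200), np.int32(23), np.int32(32))) [0.571  0.0822 0.04  ]
red ((np.float64(277.2), np.float64(149.8)), 177, (np.int32(270), np.int32(143), np.int32(15), np.int32(15))) [0.511  0.0807 0.04  ]
green ((np.float64(277.4), np.float64(242.4)), 121, (np.int32(271), np.int32(237), np.int32(13), np.int32(12))) [0.5973 0.0829 0.04  ]
side ((np.float64(251.9), np.float64(181.1)), 62)
top ((np.float64(233.8), np.float64(217.1)), 12)
side w [0.5536 0.082  0.0864]
top w [0.5554 0.0797 0.081 ]
top side [0.5515 0.0764 0.0914]
w x,z 0.5548 0.087 angle ~ 0.012
side x,z 0.5518 0.0874 angle ~ -0.057
top x,z 0.5534 0.087 angle ~ -0.022
t 11.18 pos [0.5554 0.0809 0.1756] a 91.3 F [-0.  -0.2  0.1] w 0.0597 q [-0.05  0.52  1.64 -0.    0.99 -1.65]
```

View pics/togz.png

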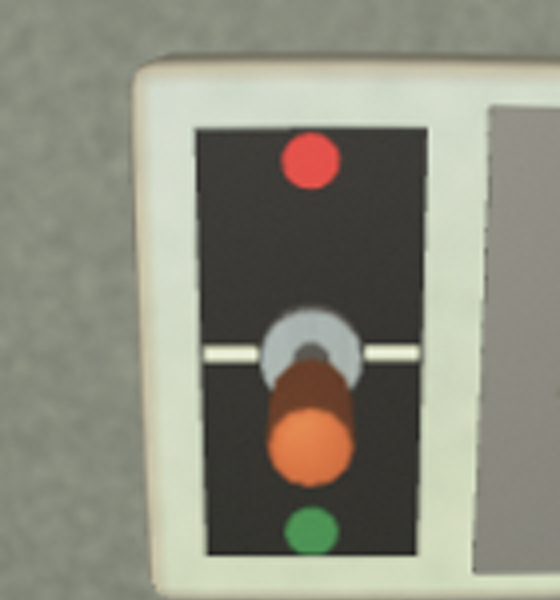

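Run:
```python
from h import *
st=ctrl.observe()
l=onz("wrist",277.75,198.25,.04,st); d=onz("wrist",277.75,221.5,.104,st); print(l,d,"lean",(d[0]-l[0])/.06)
# refine docks: plugs & studs from the same wrist picture
im=cv2.imread("pics/tog.png")[...,::-1]; H=hsv(im)
w=((H[...,1]<60)&(H[...,2]>190)).astype(np.uint8)
n,L,s,c=cv2.connectedComponentsWithStats(w)
for i in range(1,n):
    if 40<s[i,4]<400:
        p=onz("wrist",*c[i],.048,st)
        if .5<p[0]<.6 and .1<p[1]<.35: print(s[i,4],p.round(4))
```

```text
[0.55515199 0.08216752 0.04      ] [0.55384534 0.082199   0.104     ] lean -0.021777404546213797
116 [0.5422 0.1429 0.048 ]
114 [0.5417 0.1624 0.048 ]
100 [0.5407 0.1982 0.048 ]
92 [0.5401 0.218  0.048 ]
81 [0.5393 0.2536 0.048 ]
72 [0.5387 0.2735 0.048 ]
63 [0.538  0.3089 0.048 ]
57 [0.5374 0.3287 0.048 ]
107 [0.562  0.1434 0.048 ]
93 [0.5618 0.1635 0.048 ]
95 [0.5606 0.1987 0.048 ]
68 [0.561 0.219 0.048]
80 [0.5592 0.2542 0.048 ]
65 [0.5576 0.3095 0.048 ]
48 [0.5599 0.2744 0.048 ]
```

Run:
```python
from h import *
rows(((.601,-.161,.14),Rd(28)))
```

```text
t 11.18 pos [0.5554 0.0809 0.1756] a 91.3 F [-0.  -0.2  0.1] w 0.0597 q [-0.05  0.52  1.64 -0.    0.99 -1.65]
[-1.2143, 0.1758, -0.2015, -0.0015, 0.1759, -0.0009]
```

>>> {"op": "play_rows", "data": {"increments": [[-1,0.1,-0.2,-0.0015,0.1759,0,0],[-1,0.1,-0.2,-0.0015,0.1759,0,0],[-1,0.1,-0.2,-0.0015,0.1759,0,0],[-1,0.17,-0.2,-0.0015,0.1759,0,0],[-1,0.17,-0.2,-0.0015,0.1759,0,0],[-1,0.17,-0.2,-0.0015,0.1759,0,0],[-1,0.17,-0.2,-0.0015,0.1759,0,0]]}}

```text
time_s: 12.05
tool_pos: [0.6002, -0.1182, 0.1417]
eef_rot: [-1.54, -0.383, 0.387]
contact_force: [0.6, 0.6, 0.0]
grip_width: 0.0855
```

```bash
cat > blk.py <<'E'
# find a block from the wrist camera (and top): cap centre at z, yaw of white square
from h import *
import sys
col=sys.argv[1]; x,y=float(sys.argv[2]),float(sys.argv[3]); dz=float(sys.argv[4]) if len(sys.argv)>4 else 0
st=ctrl.observe(); 
for n in("wrist","top"):
    im=vision.get_image(n)
    if n=="wrist": cv2.imwrite("pics/blk.png",im[...,::-1])
    H=hsv(im); best=None
    for b in blobs(im,col,120,60,30):
        # cap only: solidity check by taking the roundest blob near
        p=onz(n,*b[0],.042+dz,st); d=np.hypot(p[0]-x,p[1]-y)
        ar=b[2][2]/b[2][3]
        if d<.05 and .6<ar<1.6 and b[1]>.6*b[2][2]*b[2][3] and (best is None or b[1]>best[1]): best=(p,b[1],b)
    if best is None: print(n,"none"); continue
    b=best[2]; k,_=cv2.findContours(b[3].astype(np.uint8),cv2.RETR_EXTERNAL,cv2.CHAIN_APPROX_NONE)
    P=np.array([onz(n,*q[0],.042+dz,st)[:2] for q in max(k,key=len)],np.float32)*1000
    print(n,"cap centroid",best[0].round(4),"circle",[np.round(v,1) for v in cv2.minEnclosingCircle(P)],"px",b[0])
    w=(((H[...,1]<70)&(H[...,2]>140))|b[3]).astype(np.uint8); w=cv2.morphologyEx(w,cv2.MORPH_CLOSE,np.ones((3,3)))
    nn,L=cv2.connectedComponents(w); m=(L==L[int(b[0][1]),int(b[0][0])]).astype(np.uint8)
    k,_=cv2.findContours(m,cv2.RETR_EXTERNAL,cv2.CHAIN_APPROX_NONE)
    P=np.array([onz(n,*q[0],.03+dz,st)[:2] for q in max(k,key=len)],np.float32)*1000
    print("   square",[np.round(v,1) for v in cv2.minAreaRect(P)])
rows()
E
python3 blk.py red .601 -.161
```

```text
wrist cap centroid [ 0.6008 -0.157   0.042 ] circle [array([ 601.7, -157.4]), np.float64(17.3)] px (np.float64(255.5), np.float64(250.7))
   square [array([ 601.8, -159.4]), array([43. , 43.3]), np.float64(28.3)]
top none
t 12.15 pos [ 0.6003 -0.1181  0.1421] a 28.2 F [-0.1 -0.2 -0.3] w 0.0852 q [-0.37  0.62  1.55 -0.01  0.97 -0.86]
```

View pics/blk.png

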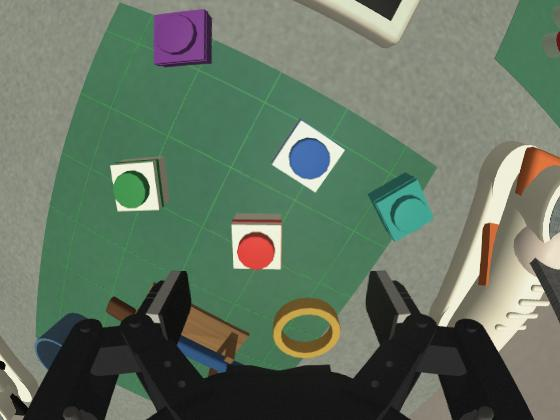

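Run:
```python
from h import *
rows(((.602,-.160,.06),Rd(28.2)),((.602,-.160,.005),Rd(28.2)))
```

```text
t 12.15 pos [ 0.6003 -0.1181  0.1421] a 28.2 F [-0.1 -0.2 -0.3] w 0.0852 q [-0.37  0.62  1.55 -0.01  0.97 -0.86]
[-0.0904, 0.4115, -0.1873, 0.0005, -0.0001, -0.0005]
[-0.0896, 0.6865, -0.1864, 0.0005, -0.0001, -0.0005]
```

>>> {"op": "play_rows", "data": {"increments": [[-0.09,0.2,-0.187,0,0,0,0],[-0.09,0.4,-0.187,0,0,0,0],[-0.09,0.55,-0.187,0,0,0,0],[-0.09,0.68,-0.187,0,0,0,0],[-0.09,0.68,-0.187,0,0,0,0],[-0.09,0.68,-0.187,0,0,0,0.7],[-0.09,0.68,-0.187,0,0,0,0.7],[-0.09,0.68,-0.187,0,0,0,0.7],[-0.09,0.68,-0.187,0,0,0,0.7],[-0.09,0.68,-0.187,0,0,0,0.7]], "grip_force": 60}}

```text
time_s: 13.4
tool_pos: [0.6033, -0.1608, 0.0084]
eef_rot: [-1.543, -0.385, 0.383]
contact_force: [0.3, 0.8, 6.8]
grip_width: 0.0408
```

Run:
```python
from h import *
D=(.5477,.3195)
rows(((.602,-.160,.14),None),((.57,.05,.14),Rd(1.4)),((*D,.14),Rd(1.4)))
```

```text
t 13.4 pos [ 0.6033 -0.1608  0.0084] a 28.0 F [0.3 0.8 6.8] w 0.0408 q [-0.44  0.83  1.57 -0.01  0.73 -0.92]
[-0.0044, -0.658, 0.0021, 0.0, 0.0, 0.0]
[0.3478, -0.6648, 1.0041, 0.001, 0.074, 0.0001]
[0.8827, -0.6732, 2.2459, 0.001, 0.074, 0.0001]
```

>>> {"op": "play_rows", "data": {"increments": [[0,-0.3,0,0,0,0,0.7],[0,-0.66,0,0,0,0,0.7],[0.35,-0.66,1,0,0.074,0,0.7],[0.35,-0.66,1,0,0.074,0,0.7],[0.35,-0.66,1,0,0.074,0,0.7],[0.35,-0.66,1,0,0.074,0,0.7],[0.35,-0.66,1,0,0.074,0,0.7]]}}

```text
time_s: 14.28
tool_pos: [0.5691, 0.052, 0.138]
eef_rot: [-1.575, -0.021, 0.023]
contact_force: [0.3, -0.0, -0.3]
grip_width: 0.0408
```

Run:
```python
from h import *
D=(.5477,.3195)
rows(((*D,.14),Rd(1.4)))
```

```text
t 14.28 pos [0.5691 0.052  0.138 ] a 1.6 F [ 0.3 -0.  -0.3] w 0.0408 q [-0.1   0.58  1.65 -0.01  0.91 -0.13]
[-0.0693, -0.0162, 1.3398, 0.0007, 0.0006, -0.0002]
```

>>> {"op": "play_rows", "data": {"increments": [[-0.05,-0.016,0.9,0,0,0,0.7],[-0.069,-0.016,1,0,0,0,0.7],[-0.069,-0.016,1,0,0,0,0.7],[-0.069,-0.016,1,0,0,0,0.7],[-0.069,-0.016,1,0,0,0,0.7]]}}

```text
time_s: 14.9
tool_pos: [0.5517, 0.2491, 0.1398]
eef_rot: [-1.576, -0.019, 0.02]
contact_force: [0.7, -0.6, -0.9]
grip_width: 0.0408
```

>>> {"op": "play_rows", "data": {"increments": [[0,0,0.34,0,0,0,0.7],[0,0,0.34,0,0,0,0.7],[0,0,0.34,0,0,0,0.7],[0,0,0.34,0,0,0,0.7]]}}

```text
time_s: 15.4
tool_pos: [0.5501, 0.3151, 0.1395]
eef_rot: [-1.576, -0.016, 0.018]
contact_force: [-0.2, -0.0, -0.0]
grip_width: 0.0407
```

```bash
python3 blk.py red .5477 .3195 .09;  python3 - <<'E'
from h import *
D=(.5477,.3195)
rows(((*D,.075),Rd(1.4)))
E
```

```text
wrist cap centroid [0.5514 0.2924 0.132 ] circle [array([551.4, 290.8]), np.float64(25.1)] px (np.float64(277.9), np.float64(304.5))
   square [array([551.5, 286.6]), array([56.7, 62.3]), np.float64(1.3)]
top cap centroid [0.5563 0.3273 0.132 ] circle [array([556.8, 328.3]), np.float64(15.7)] px (np.float64(128.4), np.float64(217.2))
t 15.5 pos [0.5501 0.3156 0.1396] a 1.3 F [-0.2 -1.  -1.2] w 0.0406 q [ 0.35  0.65  1.49 -0.01  1.01  0.33]
[-0.0114, 0.323, 0.0213, 0.0008, -0.0004, -0.0002]Traceback (most recent call last):
  File "blk.py", line 22, in <module>
    P=np.array([onz(n,*q[0],.03+dz,st)[:2] for q in max(k,key=len)],np.float32)*1000
                ~~~^^^^^^^^^^^^^^^^^^^
  File "h.py", line 14, in onz
    o,d=ray(name,u,v,st); return o+d*(z-o[2])/d[2]
        ~~~^^^^^^^^^^^^^
  File "h.py", line 6, in ray
    c=vision.get_calibration(name); f=K(c); a=np.array([u-c["cx"],v-c["cy"]],float)
ValueError: time passes only in moves, steps and waits
```

View pics/blk.png

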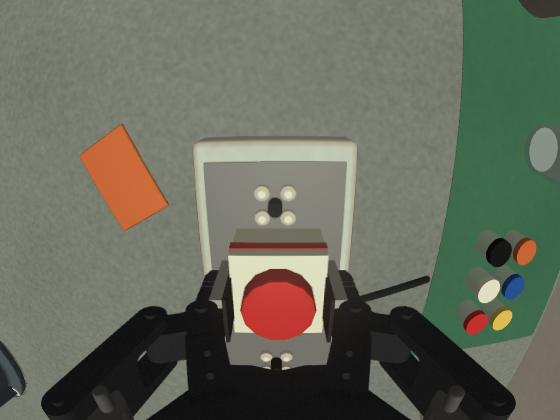

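```bash
cat >> h.py <<'E'
CAL={n:vision.get_calibration(n) for n in("top","side","wrist")}
class _V:
    get_image=staticmethod(vision.get_image)
    get_calibration=staticmethod(lambda n:CAL[n])
vision=_V
def studs(im,st,ymin,ymax,vmin=175):
    H=hsv(im); w=((H[...,1]<70)&(H[...,2]>vmin)).astype(np.uint8); n,L,s,c=cv2.connectedComponentsWithStats(w)
    out=[]
    for i in range(1,n):
        if 40<s[i,4]<600:
            p=onz("wrist",*c[i],.048,st)
            if .51<p[0]<.59 and ymin<p[1]<ymax: out.append(p); print("stud",s[i,4],p.round(4),c[i].round(0))
    return out
E
python3 - <<'E'
from h import *
st=ctrl.observe(); im=cv2.imread("pics/blk.png")[...,::-1]
o=studs(im,st,.2,.4); 
print(pix("wrist",(.5477,.3195,.048),st))
for b in blobs(im,"red",150,90,200):
    k,_=cv2.findContours(b[3].astype(np.uint8),cv2.RETR_EXTERNAL,cv2.CHAIN_APPROX_NONE)
    P=np.array([onz("wrist",*q[0],st["tool_pos"][2]+.0336,st)[:2] for q in max(k,key=len)],np.float32)*1000
    print(b[0],b[2],cv2.minEnclosingCircle(P),P.min(0),P.max(0))
E
```

```text
stud 158 [0.538  0.3328 0.048 ] [261. 193.]
stud 160 [0.5577 0.3333 0.048 ] [288. 193.]
stud 145 [0.5385 0.313  0.048 ] [262. 218.]
stud 147 [0.5582 0.3135 0.048 ] [288. 218.]
[274.08184197 210.24008397]
(np.float64(271.7), np.float64(246.0)) (np.int32(229), np.int32(243), np.int32(99), np.int32(8)) ((550.303955078125, 347.42779541015625), 18.337705612182617) [531.97766 346.78464] [568.6303  350.11758]
(np.float64(277.9), np.float64(304.5)) (np.int32(241), np.int32(269), np.int32(75), np.int32(71)) ((550.6524658203125, 321.29180908203125), 18.170072555541992) [535.6554  303.34314] [566.29865 339.28476]
(np.float64(476.5), np.float64(322.7)) (np.int32(466), np.int32(310), np.int32(22), np.int32(25)) ((649.4930419921875, 306.69854736328125), 8.302050590515137) [643.7971  298.73837] [656.86816 314.21033]
```

>>> {"op": "play_rows", "data": {"increments": [[-0.011,0.15,0.021,0,0,0,0.7],[-0.011,0.3,0.021,0,0,0,0.7],[-0.011,0.3,0.021,0,0,0,0.7],[-0.011,0.3,0.021,0,0,0,0.7],[-0.011,0.3,0.021,0,0,0,0.7]]}}

```text
time_s: 16.12
tool_pos: [0.5486, 0.3214, 0.0812]
eef_rot: [-1.575, -0.02, 0.017]
contact_force: [0.1, 0.0, 0.2]
grip_width: 0.0411
```

```bash
cat > held.py <<'E'
from h import *
import sys
col=sys.argv[1]; off=float(sys.argv[2])
st=ctrl.observe(); z=st["tool_pos"][2]-off+.042
for n in("wrist","top","side"):
    im=vision.get_image(n)
    if n=="wrist": cv2.imwrite("pics/held.png",im[...,::-1]); 
    for b in blobs(im,col,130,80,25):
        k,_=cv2.findContours(b[3].astype(np.uint8),cv2.RETR_EXTERNAL,cv2.CHAIN_APPROX_NONE)
        P=np.array([onz(n,*q[0],z,st)[:2] for q in max(k,key=len)],np.float32)*1000
        c=onz(n,*b[0],z,st)
        if np.hypot(*(c-st["tool_pos"])[:2])<.04: print(n,b[1],"centroid-TCP mm",((c-st["tool_pos"])[:2]*1000).round(1),"min/max-TCP",(P.min(0)-st["tool_pos"][:2]*1000).round(1),(P.max(0)-st["tool_pos"][:2]*1000).round(1))
    if n=="wrist": studs(im,st,st["tool_pos"][1]-.12,st["tool_pos"][1]+.1)
rows()
E
python3 held.py red .0084
```

```text
wrist 582 centroid-TCP mm [-0.1 33.5] min/max-TCP [-18.3  31.1] [18.4 34.8]
wrist 4203 centroid-TCP mm [0.6 6.8] min/max-TCP [-14.6 -12.3] [16.1 23.6]
stud 67 [0.5379 0.3361 0.048 ] [259. 225.]
stud 66 [0.5576 0.3366 0.048 ] [292. 225.]
stud 84 [0.5411 0.2234 0.048 ] [264. 364.]
stud 96 [0.5603 0.2235 0.048 ] [289. 364.]
top 77 centroid-TCP mm [ 0.8 -5.3] min/max-TCP [-12.7 -14.1] [14.9  3.5]
side 68 centroid-TCP mm [-4.5 -5.4] min/max-TCP [-18.8 -24.1] [11.8 11.9]
t 16.27 pos [0.5481 0.3214 0.0808] a 1.4 F [ 0.5 -0.  -0.5] w 0.0409 q [ 0.36  0.73  1.52 -0.01  0.89  0.34]
```

Run:
```python
from h import *
D=(.5474,.319)
rows(((*D,.062),Rd(1.4)),((*D,.055),Rd(1.4)))
```

```text
t 16.27 pos [0.5481 0.3214 0.0808] a 1.4 F [ 0.5 -0.  -0.5] w 0.0409 q [ 0.36  0.73  1.52 -0.01  0.89  0.34]
[-0.0039, 0.0939, -0.0117, 0.0006, -0.0001, 0.0002]
[-0.004, 0.1289, -0.0116, 0.0006, -0.0001, 0.0002]
```

>>> {"op": "play_rows", "data": {"increments": [[-0.004,0.06,-0.012,0,0,0,0.7],[-0.004,0.094,-0.012,0,0,0,0.7],[-0.004,0.11,-0.012,0,0,0,0.7],[-0.004,0.125,-0.012,0,0,0,0.7],[-0.004,0.135,-0.012,0,0,0,0.7],[-0.004,0.135,-0.012,0,0,0,0.7]]}}

```text
time_s: 17.02
tool_pos: [0.5466, 0.3187, 0.053]
eef_rot: [-1.576, -0.019, 0.019]
contact_force: [-2.0, -1.0, 2.6]
grip_width: 0.0407
```

```bash
python3 held.py red .0084
```

```text
wrist 606 centroid-TCP mm [ 0.5 33.5] min/max-TCP [-18.2  31.1] [18.4 34.9]
wrist 4196 centroid-TCP mm [0.6 6.9] min/max-TCP [-14.5 -12.3] [16.1 23.7]
stud 158 [0.5395 0.2583 0.048 ] [263. 355.]
stud 152 [0.56   0.2589 0.048 ] [296. 355.]
top 69 centroid-TCP mm [ 0.6 -5.2] min/max-TCP [-13.2 -14. ] [15.  4.]
side 65 centroid-TCP mm [-3.9 -4.7] min/max-TCP [-18.9 -23.1] [12.  12.8]
t 17.18 pos [0.5467 0.3187 0.053 ] a 1.4 F [-1.4 -0.8  3.6] w 0.0412 q [ 0.35  0.77  1.53 -0.01  0.84  0.33]
```

>>> {"op": "play_rows", "data": {"increments": [[0,0.015,0,0,0,0,0.7],[0,0.03,0,0,0,0,0.7],[0,0.04,0,0,0,0,0.7],[0,0.04,0,0,0,0,0.7]]}}

```text
time_s: 17.68
tool_pos: [0.5467, 0.3188, 0.0483]
eef_rot: [-1.575, -0.019, 0.019]
contact_force: [-6.6, -1.9, 21.5]
grip_width: 0.0407
```

Run:
```python
from h import *
rows()
```

```text
t 17.68 pos [0.5467 0.3188 0.0483] a 1.4 F [-6.6 -1.9 21.5] w 0.0407 q [ 0.35  0.78  1.54 -0.01  0.83  0.33]
```

>>> {"op": "play_rows", "data": {"increments": [[0,-0.02,0,0,0,0,0.2],[0,-0.02,0,0,0,0,0.2],[0,-0.02,0,0,0,0,0.2],[0,-0.25,0,0,0,0,0.2],[0,-0.5,0,0,0,0,0.2],[0,-0.5,0,0,0,0,0.2]]}}

```text
time_s: 18.42
tool_pos: [0.5498, 0.3203, 0.1486]
eef_rot: [-1.572, -0.025, 0.012]
contact_force: [-0.5, -0.6, 0.8]
grip_width: 0.068
```

```bash
python3 blk.py red .547 .319 .04
python3 - <<'E'
from h import *
im=vision.get_image("top")
for c in("blue","red","green"):
    for b in blobs(im,c,amin=60):
        if b[1]<130 and 120<b[0][0]<350 and b[0][1]>150: print(c,b[0],b[1],onz("top",*b[0],.042).round(4))
rows(((.602,-.072,.14),Rd(-2)))
E
```

```text
wrist cap centroid [0.5473 0.3232 0.082 ] circle [array([547.2, 323. ]), np.float64(16.4)] px (np.float64(272.6), np.float64(223.8))
   square [array([547.3, 321.8]), array([43.5, 44.4]), np.float64(1.6)]
top cap centroid [0.5473 0.3187 0.082 ] circle [array([546.5, 319. ]), np.float64(16.1)] px (np.float64(139.2), np.float64(222.8))
   square [array([573.4, -42.2]), array([1525.5, 1031. ]), np.float64(90.0)]
t 18.52 pos [0.5466 0.3191 0.1445] a 1.4 F [ 0.5  0.5 -1.1] w 0.0681 q [ 0.35  0.64  1.49 -0.01  1.02  0.33]
blue (np.float64(291.9), np.float64(198.9)) 94 [ 0.6019 -0.0716  0.042 ]
red (np.float64(139.2), np.float64(222.7)) 123 [0.5521 0.3333 0.042 ]
green (np.float64(280.4), np.float64(181.2)) 126 [ 0.6504 -0.0427  0.042 ]
green (np.float64(328.3), np.float64(243.5)) 89 [ 0.4818 -0.1618  0.042 ]
t 18.57 pos [0.5458 0.3188 0.1434] a 1.4 F [-1.1  0.3 -0.6] w 0.0687 q [ 0.35  0.64  1.49 -0.01  1.02  0.33]
[0.234, 0.0272, -1.9598, 0.0009, 0.0094, -0.0004]
```

>>> {"op": "play_rows", "data": {"increments": [[0.1,0,-0.9,0,0.009,0,0.25],[0.117,0,-1,0,0.009,0,0.25],[0.117,0,-1,0,0.009,0,0.25],[0.117,0,-1,0,0.009,0,0.25]]}}

```text
time_s: 19.08
tool_pos: [0.5744, 0.116, 0.1436]
eef_rot: [-1.576, 0.033, -0.026]
contact_force: [-0.2, 0.3, -0.1]
grip_width: 0.0637
```

>>> {"op": "play_rows", "data": {"increments": [[0.117,0.027,-0.85,0,0,0,0.25],[0.117,0.027,-0.9,0,0,0,0.25],[0.117,0.027,-0.9,0,0,0,0.25],[0.117,0.027,-0.9,0,0,0,0.25],[0.117,0.027,-0.9,0,0,0,0.25],[0.117,0.027,-0.9,0,0,0,0.25]]}}

```text
time_s: 19.82
tool_pos: [0.5918, -0.0588, 0.1404]
eef_rot: [-1.574, 0.026, -0.022]
contact_force: [0.4, -0.1, -0.1]
grip_width: 0.0639
```

```bash
python3 blk.py blue .602 -.072
python3 - <<'E'
from h import *
rows(((.602,-.072,.14),Rd(-2)),((.602,-.072,.06),Rd(-2)),((.602,-.072,.005),Rd(-2)))
E
```

```text
wrist cap centroid [ 0.6023 -0.0678  0.042 ] circle [array([602.2, -68. ]), np.float64(16.2)] px (np.float64(291.0), np.float64(222.6))
   square [array([602.4, -69.9]), array([43.4, 43.1]), np.float64(85.2)]
top none
t 19.93 pos [ 0.5922 -0.0591  0.1408] a -1.7 F [0.3 0.5 1.2] w 0.0643 q [-0.28  0.6   1.59 -0.01  0.95 -0.25]
t 19.93 pos [ 0.5922 -0.0591  0.1408] a -1.7 F [0.3 0.5 1.2] w 0.0643 q [-0.28  0.6   1.59 -0.01  0.95 -0.25]
[0.0511, 0.0043, -0.0631, 0.0007, 0.0008, -0.0002]
[0.0516, 0.4043, -0.0613, 0.0007, 0.0008, -0.0002]
[0.0519, 0.6793, -0.0601, 0.0007, 0.0008, -0.0002]
```

>>> {"op": "play_rows", "data": {"increments": [[0.052,0.1,-0.061,0,0.005,0,0.25],[0.052,0.3,-0.061,0,0.005,0,0.25],[0.052,0.5,-0.061,0,0.005,0,0.25],[0.052,0.67,-0.06,0,0.005,0,0.25],[0.052,0.67,-0.06,0,0.005,0,0.25],[0.052,0.67,-0.06,0,0.005,0,0.7],[0.052,0.67,-0.06,0,0.005,0,0.7],[0.052,0.67,-0.06,0,0.005,0,0.7],[0.052,0.67,-0.06,0,0.005,0,0.7]]}}

```text
time_s: 21.05
tool_pos: [0.6036, -0.0741, 0.0088]
eef_rot: [-1.576, 0.048, -0.052]
contact_force: [0.4, 1.5, 6.5]
grip_width: 0.0409
```

Run:
```python
from h import *
rows(((.602,-.072,.14),None),((.55,.1,.14),Rd(1.4)),((.5476,.262,.14),Rd(1.4)))
```

```text
t 21.05 pos [ 0.6036 -0.0741  0.0088] a -3.7 F [0.4 1.5 6.5] w 0.0409 q [-0.3   0.82  1.62 -0.01  0.71 -0.23]
[-0.0069, -0.6559, 0.0064, 0.0, 0.0, 0.0]
[-0.3213, -0.6612, 0.848, 0.0009, -0.0141, 0.0004]
[-0.385, -0.6656, 1.6556, 0.0009, -0.0141, 0.0004]
```

>>> {"op": "play_rows", "data": {"increments": [[0,-0.3,0,0,0,0,0.7],[0,-0.66,0,0,0,0,0.7],[-0.3,-0.66,0.85,0,-0.014,0,0.7],[-0.32,-0.66,0.85,0,-0.014,0,0.7],[-0.32,-0.66,0.85,0,-0.014,0,0.7],[-0.32,-0.66,0.85,0,-0.014,0,0.7]]}}

```text
time_s: 21.8
tool_pos: [0.547, 0.1041, 0.1387]
eef_rot: [-1.575, -0.022, 0.025]
contact_force: [0.0, -0.1, -0.4]
grip_width: 0.041
```

>>> {"op": "play_rows", "data": {"increments": [[-0.02,0,0.8,0,0,0,0.7],[-0.02,0,0.8,0,0,0,0.7],[-0.02,0,0.8,0,0,0,0.7],[-0.02,0.25,0.8,0,0,0,0.7],[-0.02,0.25,0.8,0,0,0,0.7],[-0.02,0.25,0.8,0,0,0,0.7],[-0.02,0.25,0.8,0,0,0,0.7]]}}

```text
time_s: 22.68
tool_pos: [0.5432, 0.2595, 0.0894]
eef_rot: [-1.575, -0.02, 0.016]
contact_force: [0.3, 0.0, -0.4]
grip_width: 0.0404
```

```bash
python3 held.py blue .0088;python3 - <<'E'
from h import *
rows(((.5476,.262,.062),Rd(1.4)))
E
```

```text
wrist 99 centroid-TCP mm [-0.4 33.9] min/max-TCP [-18.3  33. ] [17.9 34.2]
wrist 3478 centroid-TCP mm [0.6 5.9] min/max-TCP [-14.6 -10.3] [15.9 20.2]
stud 220 [0.5393 0.2769 0.048 ] [271. 217.]
stud 220 [0.5589 0.2774 0.048 ] [303. 216.]
stud 107 [0.5421 0.1662 0.048 ] [272. 352.]
stud 105 [0.5618 0.1667 0.048 ] [298. 352.]
top 35 centroid-TCP mm [-1.1 -6.8] min/max-TCP [-12.3 -11.8] [ 9.8 -1.9]
side 54 centroid-TCP mm [-5. -4.] min/max-TCP [-17.4 -19.1] [10.3 10.4]
t 22.82 pos [0.5426 0.2598 0.089 ] a 1.3 F [0.1 0.1 0.1] w 0.0407 q [ 0.26  0.68  1.61 -0.01  0.85  0.24]
t 22.82 pos [0.5426 0.2598 0.089 ] a 1.3 F [0.1 0.1 0.1] w 0.0407 q [ 0.26  0.68  1.61 -0.01  0.85  0.24]
[0.0249, 0.1348, 0.0109, 0.0007, -0.0002, 0.0003]
```

Run:
```python
from h import *
rows(((.5476,.2608,.064),Rd(1.4)),((.5476,.2608,.054),Rd(1.4)))
```

```text
t 22.82 pos [0.5426 0.2598 0.089 ] a 1.3 F [0.1 0.1 0.1] w 0.0407 q [ 0.26  0.68  1.61 -0.01  0.85  0.24]
[0.0248, 0.1248, 0.0049, 0.0007, -0.0002, 0.0003]
[0.0247, 0.1748, 0.0051, 0.0007, -0.0002, 0.0003]
```

>>> {"op": "play_rows", "data": {"increments": [[0.025,0.03,0.005,0,0,0,0.7],[0.025,0.08,0.005,0,0,0,0.7],[0.025,0.12,0.005,0,0,0,0.7],[0.025,0.14,0.005,0,0,0,0.7],[0.025,0.16,0.005,0,0,0,0.7],[0.025,0.175,0.005,0,0,0,0.7],[0.025,0.175,0.005,0,0,0,0.7]]}}

```text
time_s: 23.7
tool_pos: [0.5474, 0.2612, 0.0533]
eef_rot: [-1.575, -0.02, 0.018]
contact_force: [0.8, -0.2, 3.4]
grip_width: 0.0406
```

Run:
```python
from h import *
rows()
```

```text
t 23.7 pos [0.5474 0.2612 0.0533] a 1.4 F [ 0.8 -0.2  3.4] w 0.0406 q [ 0.26  0.74  1.61 -0.01  0.79  0.24]
```

>>> {"op": "play_rows", "data": {"increments": [[0,0.015,0,0,0,0,0.7],[0,0.03,0,0,0,0,0.7],[0,0.04,0,0,0,0,0.7],[0,0.04,0,0,0,0,0.7]]}}

```text
time_s: 24.2
tool_pos: [0.5477, 0.2613, 0.0488]
eef_rot: [-1.575, -0.021, 0.017]
contact_force: [-4.3, -1.7, 24.3]
grip_width: 0.0406
```

>>> {"op": "play_rows", "data": {"increments": [[0,-0.02,0,0,0,0,0.2],[0,-0.02,0,0,0,0,0.2],[0,-0.02,0,0,0,0,0.2],[0,-0.25,0,0,0,0,0.2],[0,-0.5,0,0,0,0,0.2],[0,-0.5,0,0,0,0,0.2]]}}

```text
time_s: 24.95
tool_pos: [0.5494, 0.2623, 0.1481]
eef_rot: [-1.573, -0.025, 0.013]
contact_force: [0.1, 0.0, -0.0]
grip_width: 0.0684
```

```bash
python3 blk.py blue .548 .263 .04
python3 - <<'E'
from h import *
im=vision.get_image("top")
for b in blobs(im,"green",amin=60):
    if b[1]<130 and 300<b[0][0]<350 and b[0][1]>150: print(b[0],b[1],onz("top",*b[0],.042).round(4))
rows(((.482,-.162,.14),Rd(30)))
E
```

```text
wrist cap centroid [0.5481 0.2665 0.082 ] circle [array([548.2, 266.1]), np.float64(15.2)] px (np.float64(274.4), np.float64(222.3))
   square [array([548.1, 265.3]), array([43.3, 41.8]), np.float64(1.3)]
top cap centroid [0.5481 0.2629 0.082 ] circle [array([548.3, 262.9]), np.float64(14.3)] px (np.float64(161.0), np.float64(221.8))
   square [array([570.7, -41.8]), array([1525.5, 1037.2]), np.float64(89.9)]
t 25.05 pos [0.5463 0.2614 0.1443] a 1.4 F [-0.5 -0.4  0.4] w 0.0685 q [ 0.26  0.61  1.56 -0.01  0.97  0.24]
(np.float64(328.3), np.float64(243.5)) 89 [ 0.4818 -0.1618  0.042 ]
t 25.1 pos [0.5456 0.2612 0.1433] a 1.4 F [-0.2  1.   0.6] w 0.0685 q [ 0.26  0.61  1.56 -0.01  0.97  0.24]
[-0.3686, 0.029, -2.1076, 0.0007, -0.0795, -0.0007]
```

>>> {"op": "play_rows", "data": {"increments": [[-0.17,0.02,-0.9,0,0,0,0],[-0.18,0.02,-1,0,0,0,0],[-0.18,0.02,-1,0,0,0,0],[-0.18,0.02,-1,0,0,0,0]]}}

```text
time_s: 25.6
tool_pos: [0.5134, 0.0578, 0.1396]
eef_rot: [-1.575, -0.011, 0.02]
contact_force: [0.5, 0.3, -0.0]
grip_width: 0.0854
```

>>> {"op": "play_rows", "data": {"increments": [[-0.18,0,-0.9,0,-0.08,0,0],[-0.18,0,-1,0,-0.08,0,0],[-0.18,0,-1,0,-0.08,0,0],[-0.18,0,-1,0,-0.08,0,0],[-0.18,0,-1,0,-0.08,0,0],[-0.18,0,-1,0,-0.08,0,0]]}}

```text
time_s: 26.35
tool_pos: [0.4837, -0.1389, 0.1415]
eef_rot: [-1.533, -0.41, 0.416]
contact_force: [-0.8, -0.2, -0.6]
grip_width: 0.0854
```

```bash
python3 blk.py green .482 -.162
python3 - <<'E'
from h import *
rows(((.482,-.162,.06),Rd(29.5)),((.482,-.162,.005),Rd(29.5)))
E
```

```text
wrist cap centroid [ 0.4818 -0.1596  0.042 ] circle [array([ 481.8, -159.8]), np.float64(15.3)] px (np.float64(261.9), np.float64(231.4))
   square [array([ 482.2, -160.8]), array([43.3, 42.9]), np.float64(30.3)]
top none
t 26.45 pos [ 0.484  -0.1384  0.1419] a 30.3 F [ 0.5  0.3 -0.3] w 0.0853 q [-0.5   0.5   1.82 -0.01  0.82 -1.02]
t 26.45 pos [ 0.484  -0.1384  0.1419] a 30.3 F [ 0.5  0.3 -0.3] w 0.0853 q [-0.5   0.5   1.82 -0.01  0.82 -1.02]
[-0.0665, 0.41, -0.0959, 0.0003, 0.0022, -0.0005]
[-0.0656, 0.685, -0.0953, 0.0003, 0.0022, -0.0005]
```

>>> {"op": "play_rows", "data": {"increments": [[-0.066,0.2,-0.095,0,0,0,0],[-0.066,0.4,-0.095,0,0,0,0],[-0.066,0.55,-0.095,0,0,0,0],[-0.066,0.678,-0.095,0,0,0,0],[-0.066,0.678,-0.095,0,0,0,0],[-0.066,0.678,-0.095,0,0,0,0.7],[-0.066,0.678,-0.095,0,0,0,0.7],[-0.066,0.678,-0.095,0,0,0,0.7],[-0.066,0.678,-0.095,0,0,0,0.7],[-0.066,0.678,-0.095,0,0,0,0.7]]}}

```text
time_s: 27.7
tool_pos: [0.4831, -0.1641, 0.0083]
eef_rot: [-1.537, -0.413, 0.413]
contact_force: [0.8, 1.5, 6.3]
grip_width: 0.0406
```

Run:
```python
from h import *
rows(((.482,-.162,.14),None),((.52,.0,.14),Rd(1.4)),((.549,.2065,.14),Rd(1.4)))
```

```text
t 27.7 pos [ 0.4831 -0.1641  0.0083] a 30.2 F [0.8 1.5 6.3] w 0.0406 q [-0.54  0.76  1.87 -0.01  0.51 -1.06]
[-0.0004, -0.6583, 0.008, 0.0, 0.0, 0.0]
[0.571, -0.6627, 0.6127, 0.001, 0.0799, 0.0]
[1.2153, -0.6685, 1.4324, 0.001, 0.0799, 0.0]
```

>>> {"op": "play_rows", "data": {"increments": [[0,-0.3,0,0,0,0,0.7],[0,-0.66,0,0,0,0,0.7],[0.57,-0.66,0.61,0,0.08,0,0.7],[0.57,-0.66,0.61,0,0.08,0,0.7],[0.57,-0.66,0.61,0,0.08,0,0.7],[0.57,-0.66,0.61,0,0.08,0,0.7],[0.57,-0.66,0.61,0,0.08,0,0.7]]}}

```text
time_s: 28.58
tool_pos: [0.5194, -0.0004, 0.1384]
eef_rot: [-1.576, -0.02, 0.021]
contact_force: [-0.0, -0.6, 0.2]
grip_width: 0.0407
```

Run:
```python
from h import *
rows(((.549,.2055,.14),Rd(1.4)),((.549,.2055,.089),Rd(1.4)))
```

```text
t 28.57 pos [ 5.194e-01 -4.000e-04  1.384e-01] a 1.5 F [-0.  -0.6  0.2] w 0.0407 q [-0.21  0.52  1.78 -0.01  0.83 -0.23]
[0.1748, -0.0132, 1.0253, 0.0008, 0.0003, -0.0001]
[0.1749, 0.2418, 1.0266, 0.0008, 0.0003, -0.0001]
```

>>> {"op": "play_rows", "data": {"increments": [[0.175,0,1,0,0,0,0.7],[0.175,0,1,0,0,0,0.7],[0.175,0,1,0,0,0,0.7],[0.175,0,1,0,0,0,0.7],[0.175,0.24,1,0,0,0,0.7],[0.175,0.24,1,0,0,0,0.7],[0.175,0.24,1,0,0,0,0.7],[0.175,0.24,1,0,0,0,0.7]]}}

```text
time_s: 29.58
tool_pos: [0.5511, 0.1992, 0.0909]
eef_rot: [-1.575, -0.02, 0.016]
contact_force: [0.1, -0.0, 0.6]
grip_width: 0.0411
```

```bash
python3 held.py green .0083;python3 - <<'E'
from h import *
rows(((.549,.205,.064),Rd(1.4)),((.549,.205,.054),Rd(1.4)))
E
```

```text
wrist 1869 centroid-TCP mm [-0.1 -0.2] min/max-TCP [-14.5 -10.4] [15.6 11.2]
stud 241 [0.5407 0.2206 0.048 ] [260. 209.]
stud 243 [0.5605 0.2211 0.048 ] [293. 209.]
side 39 centroid-TCP mm [-4.8 -2.9] min/max-TCP [-15.9 -14.4] [6.1 7.9]
t 29.73 pos [0.5506 0.1998 0.0905] a 1.3 F [-0.  -0.4 -0.1] w 0.0411 q [ 0.16  0.67  1.65 -0.01  0.83  0.14]
t 29.73 pos [0.5506 0.1998 0.0905] a 1.3 F [-0.  -0.4 -0.1] w 0.0411 q [ 0.16  0.67  1.65 -0.01  0.83  0.14]
[-0.0075, 0.1324, 0.0267, 0.0007, -0.0002, 0.0003]
[-0.0076, 0.1824, 0.027, 0.0007, -0.0002, 0.0003]
```

>>> {"op": "play_rows", "data": {"increments": [[-0.008,0.03,0.026,0,0,0,0.7],[-0.008,0.09,0.026,0,0,0,0.7],[-0.008,0.13,0.026,0,0,0,0.7],[-0.008,0.15,0.026,0,0,0,0.7],[-0.008,0.17,0.026,0,0,0,0.7],[-0.008,0.183,0.026,0,0,0,0.7],[-0.008,0.183,0.026,0,0,0,0.7]]}}

```text
time_s: 30.6
tool_pos: [0.5487, 0.2051, 0.0532]
eef_rot: [-1.575, -0.02, 0.018]
contact_force: [-0.3, -0.3, 2.5]
grip_width: 0.0409
```

Run:
```python
from h import *
rows()
```

```text
t 30.6 pos [0.5487 0.2051 0.0532] a 1.4 F [-0.3 -0.3  2.5] w 0.0409 q [ 0.17  0.73  1.66 -0.01  0.75  0.15]
```

>>> {"op": "play_rows", "data": {"increments": [[0,0.015,0,0,0,0,0.7],[0,0.03,0,0,0,0,0.7],[0,0.042,0,0,0,0,0.7],[0,0.042,0,0,0,0,0.7]]}}

```text
time_s: 31.1
tool_pos: [0.5491, 0.2052, 0.0483]
eef_rot: [-1.575, -0.021, 0.017]
contact_force: [-4.2, -1.4, 25.8]
grip_width: 0.0407
```

>>> {"op": "play_rows", "data": {"increments": [[0,-0.02,0,0,0,0,0.2],[0,-0.02,0,0,0,0,0.2],[0,-0.02,0,0,0,0,0.2],[0,-0.25,0,0,0,0,0.2],[0,-0.6,0,0,0,0,0.2],[0,-0.6,0,0,0,0,0.2],[0,-0.6,0,0,0,0,0.2]]}}

```text
time_s: 31.98
tool_pos: [0.548, 0.2056, 0.1642]
eef_rot: [-1.575, -0.019, 0.019]
contact_force: [-0.8, -0.4, -0.7]
grip_width: 0.0679
```

```bash
python3 - <<'E'
from h import *
p,M=lever(-.02); rows((p+[0,0,.085],M),(p,M))
E
python3 blk.py green .549 .207 .04
```

```text
t 31.98 pos [0.548  0.2056 0.1642] a 1.4 F [-0.8 -0.4 -0.7] w 0.0679 q [ 0.17  0.56  1.6  -0.01  0.99  0.15]
[0.011, 0.0225, -0.6245, -0.0019, -0.25, -0.0031]
[0.0111, 0.4475, -0.6225, -0.0019, -0.25, -0.0031]
wrist none
top cap centroid [0.5493 0.2067 0.082 ] circle [array([549.7, 206.2]), np.float64(14.2)] px (np.float64(183.0), np.float64(220.6))
   square [array([570.7, -41.8]), array([1525.5, 1037.3]), np.float64(89.9)]
t 32.08 pos [0.5467 0.2054 0.1624] a 1.4 F [ 0.4  0.3 -0.2] w 0.068 q [ 0.17  0.56  1.6  -0.01  0.99  0.15]
```

View pics/blk.png

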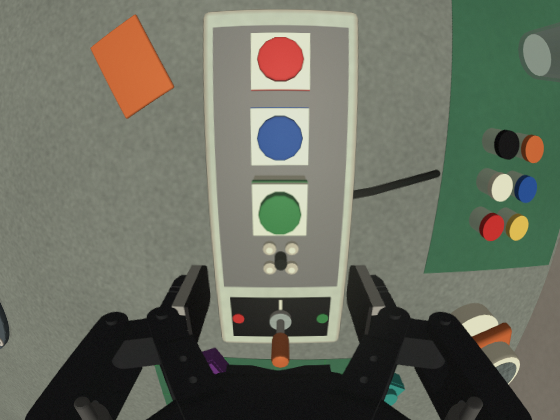

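>>> {"op": "play_rows", "data": {"increments": [[0.011,-0.1,-0.3,0,-0.03,0,0.3],[0.011,0,-0.62,0,-0.06,0,0.3],[0.011,0,-0.62,-0.001,-0.1,0,0.3],[0.011,0,-0.62,-0.002,-0.15,-0.003,0.3],[0.011,0.02,-0.62,-0.002,-0.25,-0.003,0.3],[0.011,0.02,-0.62,-0.002,-0.25,-0.003,0.3],[0.011,0.02,-0.62,-0.002,-0.25,-0.003,0.3],[0.011,0.02,-0.62,-0.002,-0.25,-0.003,0.3],[0.011,0.02,-0.62,-0.002,-0.25,-0.003,0.3],[0.011,0.02,-0.62,-0.002,-0.25,-0.003,0.3]]}}

```text
time_s: 33.33
tool_pos: [0.552, 0.0816, 0.1588]
eef_rot: [-1.21, -1.237, 1.219]
contact_force: [-0.3, -0.7, 0.7]
grip_width: 0.0595
```

Run:
```python
from h import *
p,M=lever(-.02); rows((p+[0,0,.05],M),(p,M)); tilt()
```

```text
t 33.33 pos [0.552  0.0816 0.1588] a 91.3 F [-0.3 -0.7  0.7] w 0.0595 q [-0.05  0.53  1.68  0.    0.91 -1.65]
[-0.0044, 0.1678, -0.003, -0.0007, -0.0002, -0.0001]
[-0.0043, 0.4178, 0.0008, -0.0007, -0.0002, -0.0001]
tool lean -0.0154
```

>>> {"op": "play_rows", "data": {"increments": [[-0.003,0.17,0,0,0,0,0.3],[-0.003,0.3,0,0,0,0,0.3],[-0.003,0.425,0,0,0,0,0.3],[-0.003,0.425,0,0,0,0,0.3],[-0.003,0.425,0,0,0,0,0.9],[-0.003,0.425,0,0,0,0,0.9],[-0.003,0.425,0,0,0,0,0.9],[-0.003,0.425,0,0,0,0,0.9],[-0.003,0.425,0,0,0,0,0.9]], "grip_force": 50}}

```text
time_s: 34.45
tool_pos: [0.5557, 0.0806, 0.077]
eef_rot: [-1.214, -1.242, 1.218]
contact_force: [-0.7, -2.2, 6.4]
grip_width: 0.0148
```

```bash
cat > swing.py <<'E'
from h import *
import sys
st=ctrl.observe(); M=R.from_rotvec(st["eef_rot"]).as_matrix(); t=st["tool_pos"]
L=[]
for d in map(float,sys.argv[1:]):
    q=R.from_rotvec(d*np.array([-np.sin(YAW),np.cos(YAW),0])).as_matrix(); L.append((PIV+q@(t-PIV),q@M))
rows(*L); tilt()
g=t+M@[0,-.0187,0]-PIV; print("grasp angle",np.arctan2(g[0],g[2]).round(3),"radius",np.hypot(g[0],g[2]).round(4))
E
python3 swing.py .1 .2 .3 .4 .5 .53
```

```text
t 34.45 pos [0.5557 0.0806 0.077 ] a 91.4 F [-0.7 -2.2  6.4] w 0.0148 q [-0.06  0.66  1.73  0.    0.73 -1.65]
[-0.0, 0.0021, -0.0164, 0.0159, -0.0, -0.0]
[-0.0, 0.0059, -0.0324, 0.0318, -0.0, -0.0]
[0.0, 0.0112, -0.0481, 0.0477, -0.0001, -0.0]
[0.0, 0.0181, -0.0631, 0.0637, -0.0001, -0.0]
[0.0, 0.0264, -0.0773, 0.0796, -0.0001, -0.0]
[0.0, 0.0292, -0.0814, 0.0844, -0.0001, -0.0]
tool lean -0.0216
grasp angle 0.029 radius 0.0517
```

>>> {"op": "play_rows", "data": {"increments": [[0,0.002,-0.0164,0.0159,0,0,0.9],[0,0.006,-0.0324,0.0318,0,0,0.9],[0,0.0112,-0.048,0.0477,0,0,0.9],[0,0.018,-0.063,0.0637,0,0,0.9],[0,0.0264,-0.0773,0.0796,0,0,0.9],[0,0.03,-0.083,0.086,0,0,0.9],[0,0.03,-0.083,0.086,0,0,0.9],[0,0.03,-0.083,0.086,0,0,0.9]]}}

```text
time_s: 35.45
tool_pos: [0.5708, 0.0809, 0.0719]
eef_rot: [-0.809, -0.826, 1.435]
contact_force: [-2.3, -2.7, 8.2]
grip_width: 0.0141
```

```bash
python3 swing.py -.5
python3 - <<'E'
from h import *
im=vision.get_image("wrist"); cv2.imwrite("pics/fwd.png",im[...,::-1])
for b in blobs(im,"orange"): print(b[:2])
E
```

```text
t 35.45 pos [0.5708 0.0809 0.0719] a 91.4 F [-2.3 -2.7  8.2] w 0.0141 q [-0.04  0.89  1.28 -0.03  1.49 -1.62]
[-0.0, 0.0182, 0.0788, -0.0796, 0.0001, -0.0001]
tool lean 0.5237
grasp angle 0.539 radius 0.0514
((np.float64(517.0), np.float64(101.6)), 2768)
((np.float64(277.6), np.float64(284.5)), 1725)
```

View pics/fwd.png

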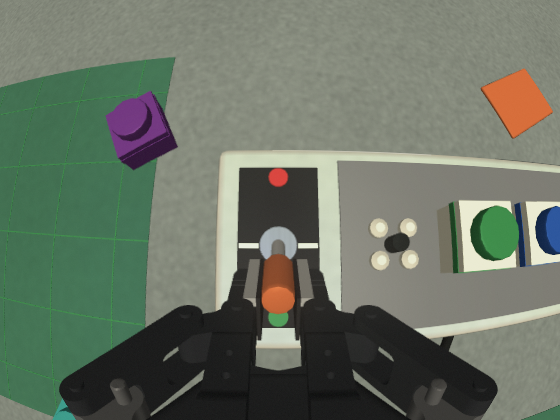

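>>> {"op": "play_rows", "data": {"increments": [[0,0,0,0,0,0,0.9],[0,0,0,0,0,0,0.9],[0,0,0,0,0,0,0.9],[0,0,0,0,0,0,0.9],[0,0,0,0,0,0,0.9],[0,0,0,0,0,0,0.9],[0,0,0,0,0,0,0.9],[0,0,0,0,0,0,0.9],[0,0,0,0,0,0,0.9],[0,0,0,0,0,0,0.9]]}}

```text
time_s: 36.75
tool_pos: [0.5708, 0.0809, 0.0719]
eef_rot: [-0.81, -0.827, 1.435]
contact_force: [-2.3, -2.5, 7.5]
grip_width: 0.0144
```

>>> {"op": "play_rows", "data": {"increments": [[0,0,0,0,0,0,0.9],[0,0,0,0,0,0,0.9],[0,0,0,0,0,0,0.9],[0,0,0,0,0,0,0.9],[0,0,0,0,0,0,0.9],[0,0,0,0,0,0,0.9],[0,0,0,0,0,0,0.9],[0,0,0,0,0,0,0.9],[0,0,0,0,0,0,0.9],[0,0,0,0,0,0,0.9]]}}

```text
time_s: 38.0
tool_pos: [0.5708, 0.0809, 0.0719]
eef_rot: [-0.809, -0.827, 1.435]
contact_force: [-1.6, -2.3, 8.7]
grip_width: 0.0145
```

>>> {"op": "play_rows", "data": {"increments": [[0,0,0,0,0,0,0.9],[0,0,0,0,0,0,0.9],[0,0,0,0,0,0,0.9],[0,0,0,0,0,0,0.9],[0,0,0,0,0,0,0.9],[0,0,0,0,0,0,0.9],[0,0,0,0,0,0,0.9],[0,0,0,0,0,0,0.9],[0,0,0,0,0,0,0.9],[0,0,0,0,0,0,0.9]]}}

```text
time_s: 39.25
tool_pos: [0.5708, 0.0809, 0.0719]
eef_rot: [-0.809, -0.827, 1.435]
contact_force: [-1.6, -2.6, 7.1]
grip_width: 0.0145
```

>>> {"op": "play_rows", "data": {"increments": [[0,0,0,0,0,0,0.9],[0,0,0,0,0,0,0.9],[0,0,0,0,0,0,0.9],[0,0,0,0,0,0,0.9],[0,0,0,0,0,0,0.9],[0,0,0,0,0,0,0.9],[0,0,0,0,0,0,0.9],[0,0,0,0,0,0,0.9],[0,0,0,0,0,0,0.9],[0,0,0,0,0,0,0.9]]}}

```text
time_s: 40.5
tool_pos: [0.5708, 0.0809, 0.0719]
eef_rot: [-0.81, -0.827, 1.435]
contact_force: [-1.7, -1.5, 8.5]
grip_width: 0.0143
```

>>> {"op": "play_rows", "data": {"increments": [[0,0,0,0,0,0,0.9],[0,0,0,0,0,0,0.9],[0,0,0,0,0,0,0.9],[0,0,0,0,0,0,0.9],[0,0,0,0,0,0,0.9],[0,0,0,0,0,0,0.9],[0,0,0,0,0,0,0.9],[0,0,0,0,0,0,0.9],[0,0,0,0,0,0,0.9],[0,0,0,0,0,0,0.9]]}}

```text
time_s: 41.75
tool_pos: [0.5708, 0.0809, 0.0719]
eef_rot: [-0.809, -0.827, 1.435]
contact_force: [-1.9, -3.0, 7.4]
grip_width: 0.0141
```

```bash
python3 swing.py -.1 -.2 -.3 -.4 -.5 -.53
```

```text
t 41.75 pos [0.5708 0.0809 0.0719] a 91.4 F [-1.9 -3.   7.4] w 0.0141 q [-0.04  0.89  1.28 -0.03  1.49 -1.62]
[-0.0, 0.0004, 0.0163, -0.0159, 0.0, -0.0]
[-0.0, 0.0025, 0.0325, -0.0318, 0.0001, -0.0]
[-0.0, 0.0062, 0.0484, -0.0477, 0.0001, -0.0]
[-0.0, 0.0114, 0.0639, -0.0637, 0.0001, -0.0]
[-0.0, 0.0181, 0.0787, -0.0796, 0.0001, -0.0]
[-0.0, 0.0205, 0.083, -0.0844, 0.0001, -0.0]
tool lean 0.5233
grasp angle 0.538 radius 0.0514
```

Forward ran over 6 s. Back to upright (lean 0).

>>> {"op": "play_rows", "data": {"increments": [[0,0.0004,0.0163,-0.0159,0,0,0.9],[0,0.0025,0.0325,-0.0318,0,0,0.9],[0,0.006,0.0484,-0.0477,0,0,0.9],[0,0.0114,0.064,-0.0637,0,0,0.9],[0,0.0181,0.079,-0.0796,0,0,0.9],[0,0.0205,0.083,-0.084,0,0,0.9],[0,0.0205,0.083,-0.084,0,0,0.9],[0,0.0205,0.083,-0.084,0,0,0.9]]}}

```text
time_s: 42.75
tool_pos: [0.5549, 0.0806, 0.0768]
eef_rot: [-1.204, -1.232, 1.225]
contact_force: [-3.4, -1.6, 14.0]
grip_width: 0.0142
```

```bash
cat > disc.py <<'E'
# lever lean from the lit top disc (brightest orange) against the white line
from h import *
st=ctrl.observe(); im=vision.get_image("wrist"); cv2.imwrite("pics/disc.png",im[...,::-1])
H=hsv(im); m=((H[...,0]>=5)&(H[...,0]<=18)&(H[...,1]>120)&(H[...,2]>195)).astype(np.uint8)
n,L,s,c=cv2.connectedComponentsWithStats(m)
for i in range(1,n):
    if s[i,4]>60:
        d=onz("wrist",*c[i],.103,st)
        if abs(d[1]-.081)<.02 and abs(d[0]-.554)<.06: print("disc",c[i].round(1),s[i],d.round(4),"lean",((d[0]-.5548)/.06).round(3))
# white line ends either side of the lever
w=(H[...,1]<70)&(H[...,2]>170)
for y in(.066,.067,.098,.099):
    a=pix("wrist",(.5548,y,.04),st); u=int(round(a[0])); v=int(a[1]); col=w[v-15:v+15,u]
    k=np.nonzero(col)[0]; 
    if len(k): print("line",onz("wrist",u,v-15+k.mean(),.04,st).round(4),len(k))
tilt();
E
python3 disc.py; python3 swing.py -.1 -.2 -.3 -.4 -.5 -.53
```

```text
disc [277.4 300.3] [262 287  32  27 672] [0.5533 0.0819 0.103 ] lean -0.025
line [0.5546 0.0663 0.04  ] 4
line [0.5546 0.0669 0.04  ] 4
line [0.5538 0.0978 0.04  ] 4
line [0.5538 0.099  0.04  ] 4
tool lean -0.0072
t 42.8 pos [0.5549 0.0806 0.0769] a 91.4 F [-4.  -4.1 13.2] w 0.0142 q [-0.05  0.66  1.72 -0.    0.75 -1.65]
[0.0, 0.0001, 0.0164, -0.0159, 0.0, 0.0]
[0.0, 0.0019, 0.0328, -0.0318, 0.0001, 0.0]
[0.0, 0.0053, 0.0489, -0.0477, 0.0001, 0.0]
[0.0, 0.0103, 0.0645, -0.0637, 0.0001, 0.0]
[0.0001, 0.0168, 0.0796, -0.0796, 0.0001, 0.0]
[0.0001, 0.0191, 0.084, -0.0844, 0.0001, 0.0]
tool lean -0.0072
grasp angle 0.02 radius 0.0516
```

>>> {"op": "play_rows", "data": {"increments": [[0,0,0,0,0,0,0.9],[0,0,0,0,0,0,0.9],[0,0,0,0,0,0,0.9],[0,0,0,0,0,0,0.9],[0,0,0,0,0,0,0.9],[0,0,0,0,0,0,0.9],[0,0,0,0,0,0,0.9],[0,0,0,0,0,0,0.9],[0,0,0,0,0,0,0.9],[0,0,0,0,0,0,0.9]]}}

```text
time_s: 44.05
tool_pos: [0.5549, 0.0806, 0.0769]
eef_rot: [-1.204, -1.232, 1.225]
contact_force: [-3.4, -3.2, 12.9]
grip_width: 0.0143
```

>>> {"op": "play_rows", "data": {"increments": [[0,0,0.0164,-0.0159,0,0,0.9],[0,0.0019,0.0328,-0.0318,0,0,0.9],[0,0.0053,0.0489,-0.0477,0,0,0.9],[0,0.0103,0.0645,-0.0637,0,0,0.9],[0,0.0168,0.0796,-0.0796,0,0,0.9],[0,0.0195,0.0855,-0.086,0,0,0.9],[0,0.0195,0.0855,-0.086,0,0,0.9],[0,0.0195,0.0855,-0.086,0,0,0.9]]}}

```text
time_s: 45.05
tool_pos: [0.5587, 0.089, 0.1015]
eef_rot: [-1.56, -1.57, 0.957]
contact_force: [-0.2, -0.3, -0.2]
grip_width: 0.0084
```

```bash
python3 disc.py; python3 swing.py .5
```

```text
disc [258.8 248.2] [244 236  31  25 568] [0.5354 0.0819 0.103 ] lean -0.324
line [0.555  0.0662 0.04  ] 4
line [0.555  0.0668 0.04  ] 4
line [0.5542 0.0978 0.04  ] 4
line [0.5542 0.099  0.04  ] 4
tool lean -0.49
t 45.1 pos [0.5588 0.0898 0.1016] a 91.1 F [-0.5  0.9  0. ] w 0.0083 q [-0.05  0.59  2.05  1.22  0.02 -2.85]
[0.0013, 0.1056, -0.0967, 0.0796, -0.0012, -0.0003]
tool lean -0.49
grasp angle -0.052 radius 0.0742
```

View pics/disc.png

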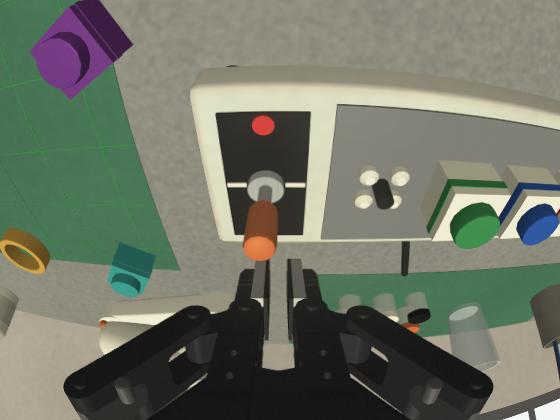

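Run:
```python
from h import *
rows(((.545,.0815,.17),lever(-.3)[1]),((.5447,.0815,.17),lever(-.15)[1]))
```

```text
t 45.1 pos [0.5588 0.0898 0.1016] a 91.1 F [-0.5  0.9  0. ] w 0.0083 q [-0.05  0.59  2.05  1.22  0.02 -2.85]
[-0.0454, -0.3338, -0.0991, 0.0302, 0.0003, -0.0025]
[-0.0453, -0.3345, -0.0978, 0.0541, 0.0001, -0.0025]
```

>>> {"op": "play_rows", "data": {"increments": [[0,-0.15,-0.05,0,0,0,0.6],[-0.02,-0.33,-0.1,0.015,0,0,0.3],[-0.045,-0.33,-0.1,0.03,0,-0.0025,0.3],[-0.045,-0.334,-0.098,0.054,0,-0.0025,0.3],[-0.045,-0.334,-0.098,0.054,0,-0.0025,0.3],[-0.045,-0.334,-0.098,0.054,0,-0.0025,0.3],[-0.045,-0.334,-0.098,0.054,0,-0.0025,0.3],[-0.045,-0.334,-0.098,0.054,0,-0.0025,0.3]]}}

```text
time_s: 46.1
tool_pos: [0.5428, 0.0817, 0.1688]
eef_rot: [-1.305, -1.335, 1.15]
contact_force: [-0.9, 0.5, 0.1]
grip_width: 0.0596
```

```bash
python3 disc.py; rm -f x
python3 - <<'E'
from h import *
rows((lever(-.33)[0],lever(-.15)[1]))
for n in("side","top"):
    for b in blobs(vision.get_image(n),"orange",amin=6):
        p=onz(n,*b[0],.085)
        if abs(p[1]-.08)<.03 and .49<p[0]<.62:
            o,d=ray(n,*b[0]); p=o+d*((.0808-o[1])/d[1]) if n=="side" else p
            print(n,b[:2],p.round(4),"ang",np.arctan2(p[0]-.554,p[2]-.044).round(3))
E
```

```text
disc [275.4 205.1] [266 196  20  19 305] [0.5371 0.0814 0.103 ] lean -0.294
line [0.5549 0.0663 0.04  ] 3
line [0.5549 0.0672 0.04  ] 3
line [0.5537 0.0983 0.04  ] 4
line [0.5537 0.0992 0.04  ] 4
tool lean -0.1481
t 46.15 pos [0.5431 0.0816 0.1689] a 91.2 F [ 0.9 -0.   0.3] w 0.0598 q [-0.06  0.47  1.8   0.02  0.73 -1.67]
[-0.0056, 0.4716, 0.0677, -0.0003, -0.0004, 0.0001]
side ((np.float64(247.9), np.float64(182.9)), 56) [0.5402 0.0808 0.0859] ang -0.318
```

Run:
```python
from h import *
M=lever(-.15)[1]; g=PIV+.048*np.array([np.sin(-.3),0,np.cos(-.3)]); p=g+M[:,1]*.0187
rows((p+[0,0,.04],M),(p,M))
```

```text
t 46.25 pos [0.5438 0.0814 0.1692] a 91.2 F [-0.2 -0.4 -0.2] w 0.0594 q [-0.06  0.47  1.79  0.02  0.73 -1.67]
[-0.0029, 0.2851, 0.0497, -0.0001, -0.0005, 0.0001]
[-0.003, 0.4829, 0.0794, -0.0001, -0.0005, 0.0001]
```

>>> {"op": "play_rows", "data": {"increments": [[-0.003,0.1,0.04,0,0,0,0.3],[-0.003,0.285,0.05,0,0,0,0.3],[-0.003,0.485,0.079,0,0,0,0.3],[-0.003,0.485,0.079,0,0,0,0.3],[-0.003,0.485,0.079,0,0,0,0.9],[-0.003,0.485,0.079,0,0,0,0.9],[-0.003,0.485,0.079,0,0,0,0.9],[-0.003,0.485,0.079,0,0,0,0.9],[-0.003,0.485,0.079,0,0,0,0.9]]}}

```text
time_s: 47.38
tool_pos: [0.5447, 0.0803, 0.0734]
eef_rot: [-1.311, -1.338, 1.147]
contact_force: [-1.1, -2.8, 5.5]
grip_width: 0.0144
```

```bash
python3 swing.py -.05 -.1 -.15 -.2 -.23
```

```text
t 47.38 pos [0.5447 0.0803 0.0734] a 91.2 F [-1.1 -2.8  5.5] w 0.0144 q [-0.06  0.63  1.86  0.03  0.49 -1.68]
[-0.0, 0.0013, 0.0076, -0.008, 0.0, -0.0]
[-0.0, 0.003, 0.0151, -0.0159, 0.0, -0.0]
[-0.0001, 0.0051, 0.0225, -0.0239, 0.0, -0.0001]
[-0.0001, 0.0075, 0.0298, -0.0318, 0.0, -0.0001]
[-0.0001, 0.0091, 0.0341, -0.0366, 0.0, -0.0001]
tool lean -0.154
grasp angle -0.245 radius 0.0493
```

>>> {"op": "play_rows", "data": {"increments": [[0,0.0013,0.0076,-0.008,0,0,0.9],[0,0.003,0.0151,-0.0159,0,0,0.9],[0,0.005,0.0225,-0.0239,0,0,0.9],[0,0.0075,0.03,-0.0318,0,0,0.9],[0,0.0091,0.036,-0.0366,0,0,0.9],[0,0.0091,0.036,-0.0366,0,0,0.9],[0,0.0091,0.036,-0.0366,0,0,0.9]]}}

```text
time_s: 48.25
tool_pos: [0.5382, 0.0801, 0.0706]
eef_rot: [-1.475, -1.505, 1.013]
contact_force: [-2.0, -3.4, 7.8]
grip_width: 0.014
```

```bash
cat > ang.py <<'E'
from h import *
for n in("side","top"):
    for b in blobs(vision.get_image(n),"orange",amin=6):
        p=onz(n,*b[0],.085)
        if abs(p[1]-.08)<.03 and .49<p[0]<.62:
            o,d=ray(n,*b[0]); p=o+d*((.0808-o[1])/d[1]) if n=="side" else p
            print(n,b[:2],p.round(4),"ang",np.arctan2(p[0]-.554,p[2]-.044).round(3))
st=ctrl.observe(); im=vision.get_image("wrist"); cv2.imwrite("pics/ang.png",im[...,::-1])
H=hsv(im); m=((H[...,0]>=5)&(H[...,0]<=18)&(H[...,1]>120)&(H[...,2]>195)).astype(np.uint8)
n,L,s,c=cv2.connectedComponentsWithStats(m)
for i in range(1,n):
    if s[i,4]>60:
        o,d=ray("wrist",*c[i],st); 
        for th in np.arange(-.7,.7,.01):   # disc centre 60 mm from the pivot
            q=PIV+.06*np.array([np.sin(th),0,np.cos(th)]); e=np.linalg.norm(np.cross(q-o,d/np.linalg.norm(d)))
            if th==-.7 or e<best[0]: best=(e,th)
        if best[0]<.01: print("wrist disc",s[i,4],c[i].round(),"lean",round(best[1],2),"miss",round(best[0],4))
E
python3 ang.py; python3 swing.py .1
```

```text
top ((np.float64(232.4), np.float64(222.9)), 23) [0.539  0.0806 0.085 ] ang -0.35
wrist disc 717 [278. 302.] lean -0.51 miss 0.0005
t 48.4 pos [0.5382 0.0801 0.0706] a 91.1 F [-1.5 -2.2  8. ] w 0.0146 q [-0.08  0.64  2.05  0.46  0.08 -2.12]
[0.0001, -0.0015, -0.0154, 0.0159, -0.0, 0.0001]
tool lean -0.3854
grasp angle -0.475 radius 0.0494
```

>>> {"op": "play_rows", "data": {"increments": [[0,0,0,0,0,0,0.9],[0,0,0,0,0,0,0.9],[0,0,0,0,0,0,0.9],[0,0,0,0,0,0,0.9],[0,0,0,0,0,0,0.9],[0,0,0,0,0,0,0.9],[0,0,0,0,0,0,0.9],[0,0,0,0,0,0,0.9],[0,0,0,0,0,0,0.9],[0,0,0,0,0,0,0.9]]}}

```text
time_s: 49.65
tool_pos: [0.5382, 0.0801, 0.0706]
eef_rot: [-1.475, -1.505, 1.014]
contact_force: [-1.9, -3.3, 6.5]
grip_width: 0.0147
```

>>> {"op": "play_rows", "data": {"increments": [[0,0,0,0,0,0,0.9],[0,0,0,0,0,0,0.9],[0,0,0,0,0,0,0.9],[0,0,0,0,0,0,0.9],[0,0,0,0,0,0,0.9],[0,0,0,0,0,0,0.9],[0,0,0,0,0,0,0.9],[0,0,0,0,0,0,0.9],[0,0,0,0,0,0,0.9],[0,0,0,0,0,0,0.9]]}}

```text
time_s: 50.9
tool_pos: [0.5382, 0.0801, 0.0706]
eef_rot: [-1.475, -1.505, 1.014]
contact_force: [-1.8, -1.8, 6.9]
grip_width: 0.0142
```

>>> {"op": "play_rows", "data": {"increments": [[0,0,0,0,0,0,0.9],[0,0,0,0,0,0,0.9],[0,0,0,0,0,0,0.9],[0,0,0,0,0,0,0.9],[0,0,0,0,0,0,0.9],[0,0,0,0,0,0,0.9],[0,0,0,0,0,0,0.9],[0,0,0,0,0,0,0.9],[0,0,0,0,0,0,0.9],[0,0,0,0,0,0,0.9]]}}

```text
time_s: 52.15
tool_pos: [0.5382, 0.0801, 0.0706]
eef_rot: [-1.475, -1.505, 1.014]
contact_force: [-2.1, -3.0, 7.0]
grip_width: 0.0143
```

>>> {"op": "play_rows", "data": {"increments": [[0,0,0,0,0,0,0.9],[0,0,0,0,0,0,0.9],[0,0,0,0,0,0,0.9],[0,0,0,0,0,0,0.9],[0,0,0,0,0,0,0.9],[0,0,0,0,0,0,0.9],[0,0,0,0,0,0,0.9],[0,0,0,0,0,0,0.9],[0,0,0,0,0,0,0.9],[0,0,0,0,0,0,0.9]]}}

```text
time_s: 53.4
tool_pos: [0.5382, 0.0801, 0.0706]
eef_rot: [-1.475, -1.505, 1.014]
contact_force: [-2.0, -3.0, 6.4]
grip_width: 0.0145
```

>>> {"op": "play_rows", "data": {"increments": [[0,0,0,0,0,0,0.9],[0,0,0,0,0,0,0.9],[0,0,0,0,0,0,0.9],[0,0,0,0,0,0,0.9],[0,0,0,0,0,0,0.9],[0,0,0,0,0,0,0.9],[0,0,0,0,0,0,0.9],[0,0,0,0,0,0,0.9],[0,0,0,0,0,0,0.9],[0,0,0,0,0,0,0.9]]}}

```text
time_s: 54.65
tool_pos: [0.5382, 0.0801, 0.0706]
eef_rot: [-1.475, -1.505, 1.014]
contact_force: [-1.5, -2.5, 7.6]
grip_width: 0.0147
```

```bash
python3 ang.py; python3 swing.py .1 .2 .3 .4 .49
```

```text
top ((np.float64(232.4), np.float64(222.9)), 23) [0.539  0.0806 0.085 ] ang -0.35
wrist disc 718 [278. 302.] lean -0.51 miss 0.0005
t 54.8 pos [0.5382 0.0801 0.0706] a 91.1 F [-1.3 -2.3  7.5] w 0.0145 q [-0.08  0.64  2.05  0.46  0.08 -2.12]
[0.0001, -0.0015, -0.0154, 0.0159, -0.0, 0.0001]
[0.0001, -0.0014, -0.0308, 0.0318, -0.0001, 0.0001]
[0.0002, 0.0003, -0.0461, 0.0477, -0.0001, 0.0002]
[0.0002, 0.0034, -0.0612, 0.0637, -0.0001, 0.0002]
[0.0003, 0.0075, -0.0745, 0.078, -0.0001, 0.0003]
tool lean -0.3854
grasp angle -0.475 radius 0.0494
```

>>> {"op": "play_rows", "data": {"increments": [[0,-0.0015,-0.0154,0.0159,0,0,0.9],[0,-0.0014,-0.031,0.0318,0,0,0.9],[0,0.0003,-0.046,0.0477,0,0,0.9],[0,0.0034,-0.061,0.0637,0,0,0.9],[0,0.0075,-0.076,0.079,0,0,0.9],[0,0.0075,-0.076,0.079,0,0,0.9],[0,0.0075,-0.076,0.079,0,0,0.9],[0,0.0075,-0.076,0.079,0,0,0.9]]}}

```text
time_s: 55.8
tool_pos: [0.5533, 0.0805, 0.0746]
eef_rot: [-1.119, -1.143, 1.277]
contact_force: [0.8, -1.3, 5.8]
grip_width: 0.0141
```

```bash
python3 ang.py; python3 disc.py; python3 swing.py .03
```

```text
side ((np.float64(249.8), np.float64(177.5)), 13) [0.5464 0.0808 0.1024] ang -0.129
wrist disc 722 [278. 301.] lean -0.01 miss 0.0011
disc [277.6 301.2] [262 287  33  29 723] [0.554  0.0819 0.103 ] lean -0.013
line [0.5548 0.0663 0.04  ] 5
line [0.5547 0.0669 0.04  ] 5
line [0.5537 0.0978 0.04  ] 4
line [0.5537 0.099  0.04  ] 4
tool lean 0.1095
t 56.0 pos [0.5533 0.0805 0.0746] a 91.3 F [ 0.3 -2.   6.3] w 0.0146 q [-0.05  0.7   1.64 -0.01  0.91 -1.64]
[0.0, -0.0005, -0.0046, 0.0048, -0.0, 0.0]
tool lean 0.1095
grasp angle 0.032 radius 0.0493
```

>>> {"op": "play_rows", "data": {"increments": [[0,0,0,0,0,0,0.3],[0,0,0,0,0,0,0.3],[0,0,0,0,0,0,0.3],[0,-0.3,0,0,0,0,0.3],[0,-0.6,0,0,0,0,0.3],[0,-0.6,0,-0.017,0,0,0.3],[0,-0.6,0,-0.017,0,0,0.3],[0,-0.6,0,-0.017,0,0,0.3]]}}

```text
time_s: 57.0
tool_pos: [0.5648, 0.0812, 0.1913]
eef_rot: [-1.19, -1.216, 1.229]
contact_force: [0.1, 0.0, -0.1]
grip_width: 0.0598
```

```bash
python3 ang.py
python3 - <<'E'
from h import *
# brush and rest and jar from top+side
it=vision.get_image("top"); is_=vision.get_image("side")
H=hsv(it)
# jar: dark blue/blue region near (425,250)
m=((H[...,0]>=95)&(H[...,0]<=125)&(H[...,1]>60)).astype(np.uint8); m[:, :400]=0; m[:,450:]=0; m[:225]=0; m[280:]=0
m=cv2.morphologyEx(m,cv2.MORPH_CLOSE,np.ones((3,3)))
k,_=cv2.findContours(m,cv2.RETR_EXTERNAL,cv2.CHAIN_APPROX_NONE); k=max(k,key=cv2.contourArea); print(cv2.boundingRect(k))
P=np.array([onz("top",*q[0],.065)[:2] for q in k],np.float32)*1000
print("jar",cv2.minEnclosingCircle(P),cv2.fitEllipse(P))
for n,im in(("top",it),("side",is_)):
    for b in blobs(im,"blue",amin=150):
        p=onz(n,*b[0],.04)
        if abs(p[0]-.61)<.05 and abs(p[1]+.3)<.05:
            ys,xs=np.nonzero(b[3]); Q=np.array([onz(n,x,y,.038)[:2] for x,y in zip(xs,ys)],np.float32); f=cv2.fitLine(Q,cv2.DIST_L2,0,.001,.001).ravel(); s=(Q-f[2:])@f[:2]
            print(n,"handle line",f.round(4),"ends",(f[2:]+f[:2]*s.min()).round(4),(f[2:]+f[:2]*s.max()).round(4),cv2.minAreaRect(Q*1000)[1])
rows()
z=it[150:285,340:450]; cv2.imwrite("pics/br.png",cv2.resize(z,None,fx=4.4,fy=4.4,interpolation=cv2.INTER_CUBIC)[...,::-1])
E
```

```text
side ((np.float64(252.0), np.float64(180.9)), 61) [0.5522 0.0808 0.0879] ang -0.042
top ((np.float64(232.4), np.float64(216.4)), 32) [0.5555 0.0803 0.085 ] ang 0.037
wrist disc 243 [277. 201.] lean -0.01 miss 0.0011
(407, 235, 34, 30)
jar ((457.7144775390625, -397.9786376953125), 41.337890625) ((457.21405029296875, -399.3706359863281), (70.59712982177734, 80.22714233398438), 3.1561267375946045)
top handle line [ 0.9971 -0.0759  0.6097 -0.3029] ends [ 0.5624 -0.2993] [ 0.6614 -0.3068] (13.125566482543945, 99.19176483154297)
side handle line [ 0.9979 -0.0647  0.6096 -0.3055] ends [ 0.5607 -0.3023] [ 0.658  -0.3086] (15.603109359741211, 97.46104431152344)
t 57.25 pos [0.5655 0.0811 0.1913] a 91.2 F [ 0.3  0.2 -0.2] w 0.0598 q [-0.05  0.51  1.6  -0.    1.04 -1.64]
```

View pics/br.png

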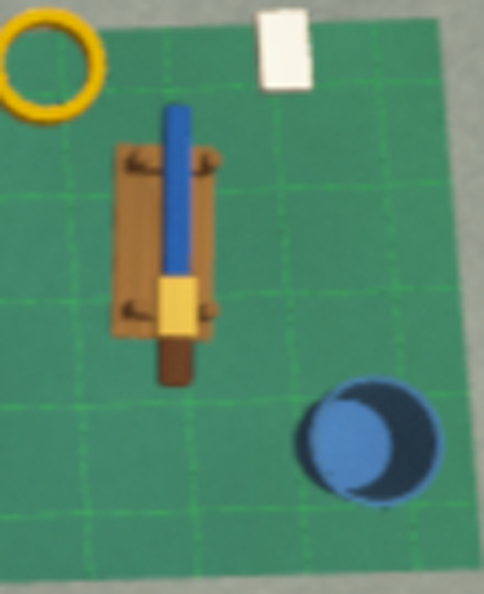

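Run:
```python
from h import *
print("jar",onz("top",425.1,250.3,.065),"rest base",onz("top",377.5,204.5,.006), "tip",onz("top",340+175/4.4,150+384/4.4,.038))
rows(((.57,-.11,.19),Rd(0)))
```

```text
jar [ 0.45604941 -0.40166192  0.065     ] rest base [ 0.58437354 -0.30223627  0.006     ] tip [ 0.49393774 -0.29612776  0.038     ]
t 57.25 pos [0.5655 0.0811 0.1913] a 91.2 F [ 0.3  0.2 -0.2] w 0.0598 q [-0.05  0.51  1.6  -0.    1.04 -1.64]
[-0.9558, 0.0055, -0.0031, -0.0014, 0.2533, -0.0013]
```

>>> {"op": "play_rows", "data": {"increments": [[-0.3,0,0,0,0.03,0,0.5],[-0.6,0,0,0,0.06,0,0.5],[-0.9,0,0,0,0.09,0,0.5],[-0.955,0,0,0,0.12,0,0.5],[-0.955,0,0,0,0.25,0,0.5],[-0.955,0,0,0,0.25,0,0.5],[-0.955,0,0,0,0.25,0,0.5],[-0.955,0,0,0,0.25,0,0.5],[-0.955,0,0,0,0.25,0,0.5],[-0.955,0,0,0,0.25,0,0.5]]}}

```text
time_s: 58.5
tool_pos: [0.5693, -0.1099, 0.1915]
eef_rot: [-1.57, -0.009, 0.025]
contact_force: [0.3, -0.3, -0.3]
grip_width: 0.0427
```

Run:
```python
from h import *
rows(((.5795,-.3008,.13),Rd(-94)),((.5795,-.3008,.016),Rd(-94)))
```

```text
t 58.5 pos [ 0.5693 -0.1099  0.1915] a 1.2 F [ 0.3 -0.3 -0.3] w 0.0427 q [-0.38  0.52  1.58 -0.    1.05 -0.4 ]
[0.0335, 0.3063, -0.9557, 0.0012, 0.2645, -0.0013]
[0.0391, 0.8763, -0.9563, 0.0012, 0.2645, -0.0013]
```

>>> {"op": "play_rows", "data": {"increments": [[0,0,-0.3,0,0.03,0,0.5],[0.03,0.1,-0.6,0,0.06,0,0.5],[0.03,0.2,-0.9,0,0.09,0,0.5],[0.03,0.3,-0.956,0.001,0.2645,-0.001,0.5],[0.03,0.3,-0.956,0.001,0.2645,-0.001,0.5],[0.03,0.3,-0.956,0.001,0.2645,-0.001,0.5],[0.03,0.3,-0.956,0.001,0.2645,-0.001,0.5],[0.03,0.3,-0.956,0.001,0.2645,-0.001,0.5],[0.03,0.3,-0.956,0.001,0.2645,-0.001,0.5],[0.03,0.3,-0.956,0.001,0.2645,-0.001,0.5]]}}

```text
time_s: 59.75
tool_pos: [0.5786, -0.3008, 0.1314]
eef_rot: [-1.177, 1.26, -1.258]
contact_force: [0.4, -0.2, 0.3]
grip_width: 0.043
```

Run:
```python
from h import *
rows(((.5795,-.3008,.07),Rd(-94)),((.5795,-.3008,.016),Rd(-94)))
st=ctrl.observe(); im=vision.get_image("wrist"); cv2.imwrite("pics/br2.png",im[...,::-1])
for b in blobs(im,"blue",100,50,300):
    ys,xs=np.nonzero(b[3]); k,_=cv2.findContours(b[3].astype(np.uint8),cv2.RETR_EXTERNAL,cv2.CHAIN_APPROX_NONE)
    Q=np.array([onz("wrist",*q[0],.038,st)[:2] for q in max(k,key=len)],np.float32)*1000; print(b[:3],cv2.minAreaRect(Q))
```

```text
t 59.75 pos [ 0.5786 -0.3008  0.1314] a -93.9 F [ 0.4 -0.2  0.3] w 0.043 q [-0.65  0.68  1.44 -0.    1.02  0.99]
[-0.0002, 0.3072, 0.0049, 0.0003, 0.0003, -0.0001]
[-0.0001, 0.5772, 0.0054, 0.0003, 0.0003, -0.0001]
((np.float64(279.0), np.float64(167.4)), 2687, (np.int32(269), np.int32(102), np.int32(21), np.int32(135))) ((611.2715454101562, -302.328125), (14.834900856018066, 103.15819549560547), 85.86628723144531)
```

View pics/br2.png

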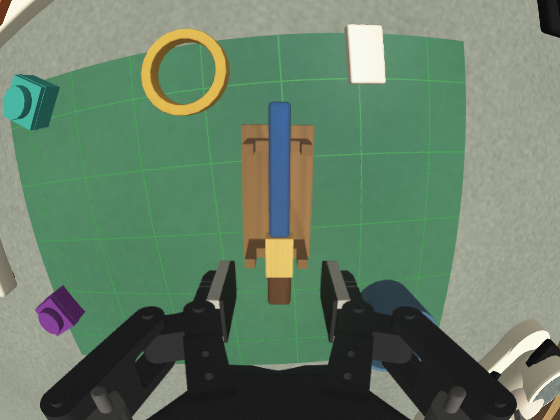

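>>> {"op": "play_rows", "data": {"increments": [[0,0.15,0.004,0,0,0,0.5],[0,0.35,0.005,0,0,0,0.5],[0,0.5,0.005,0,0,0,0.5],[0,0.577,0.005,0,0,0,0.5],[0,0.577,0.005,0,0,0,0.5],[0,0.577,0.005,0,0,0,0.9],[0,0.577,0.005,0,0,0,0.9],[0,0.577,0.005,0,0,0,0.9],[0,0.577,0.005,0,0,0,0.9],[0,0.577,0.005,0,0,0,0.9]], "grip_force": 60}}

```text
time_s: 61.05
tool_pos: [0.5806, -0.3016, 0.0181]
eef_rot: [-1.175, 1.259, -1.263]
contact_force: [-0.1, 0.2, 6.2]
grip_width: 0.0148
```

Run:
```python
from h import *
rows(((.57,-.3,.2),Rd(-94)))
```

```text
t 61.05 pos [ 0.5806 -0.3016  0.0181] a -94.0 F [-0.1  0.2  6.2] w 0.0148 q [-0.65  0.84  1.49 -0.    0.81  0.99]
[-0.0029, -0.9098, -0.052, -0.0002, -0.0001, 0.0002]
```

>>> {"op": "play_rows", "data": {"increments": [[0,-0.1,0,0,0,0,0.9],[0,-0.4,0,0,0,0,0.9],[0,-0.7,0,0,0,0,0.9],[0,-0.9,-0.05,0,0,0,0.9],[0,-0.9,-0.05,0,0,0,0.9],[0,-0.9,-0.05,0,0,0,0.9]]}}

```text
time_s: 61.8
tool_pos: [0.5691, -0.2997, 0.1963]
eef_rot: [-1.176, 1.263, -1.259]
contact_force: [0.1, 0.3, -1.4]
grip_width: 0.0147
```

```bash
cat > dip.py <<'E'
from h import *
import sys
J=np.array([.456,-.4017]); TIP=np.array([0,-.0149,-.0864])
def dip(z,phi=55,past=.008,a=48.6):
    M=Rd(a,phi); u=J/np.linalg.norm(J); tip=np.r_[J+u*past,z]; return tip-M@TIP,M
if __name__=="__main__":
    rows((dip(.15,0)[0],Rd(-20)),(dip(.15,0)[0],Rd(48.6)),dip(.15),dip(.10),dip(.07),dip(.04))
    st=ctrl.observe(); print("tip now",(st["tool_pos"]+R.from_rotvec(st["eef_rot"]).apply(TIP)).round(4))
E
python3 dip.py
```

```text
t 61.8 pos [ 0.5691 -0.2997  0.1963] a -94.0 F [ 0.1  0.3 -1.4] w 0.0147 q [-0.66  0.59  1.42 -0.    1.14  0.98]
[0.311, 0.3074, -0.8391, 0.0002, -0.2057, -0.0003]
[0.311, 0.3074, -0.8391, -0.0, -0.3962, -0.0005]
[0.3854, -0.0785, -0.742, 0.063, -0.3581, 0.1858]
[0.3856, 0.1715, -0.7415, 0.063, -0.3581, 0.1858]
[0.3858, 0.3215, -0.7411, 0.063, -0.3581, 0.1858]
[0.3859, 0.4715, -0.7408, 0.063, -0.3581, 0.1858]
tip now [ 0.4829 -0.2936  0.2114]
```

>>> {"op": "play_rows", "data": {"increments": [[0.05,0,-0.1,0,-0.03,0,0.9],[0.1,0,-0.2,0,-0.06,0,0.9],[0.15,0,-0.3,0,-0.09,0,0.9],[0.15,0,-0.35,0,-0.21,0,0.9],[0.15,0,-0.35,0,-0.21,0,0.9],[0.15,0,-0.35,0,-0.21,0,0.9],[0.15,0,-0.35,0,-0.21,0,0.9],[0.15,0,-0.35,0,-0.21,0,0.9],[0.15,0,-0.35,0,-0.21,0,0.9]]}}

```text
time_s: 62.92
tool_pos: [0.4974, -0.3247, 0.1953]
eef_rot: [-1.554, 0.257, -0.252]
contact_force: [-0.3, -0.6, -0.3]
grip_width: 0.0148
```

```bash
python3 dip.py
```

```text
t 62.92 pos [ 0.4974 -0.3247  0.1953] a -18.6 F [-0.3 -0.6 -0.3] w 0.0148 q [-0.77  0.53  1.55 -0.    1.07 -0.44]
[-0.4339, 0.3022, -0.2789, -0.0001, 0.0039, -0.0006]
[-0.4339, 0.3022, -0.2789, -0.0005, -0.1866, -0.0004]
[-0.3217, -0.0839, -0.3263, 0.1339, -0.1716, 0.0888]
[-0.3208, 0.1661, -0.3266, 0.1339, -0.1716, 0.0888]
[-0.3203, 0.3161, -0.3267, 0.1339, -0.1716, 0.0888]
[-0.3198, 0.4661, -0.3268, 0.1339, -0.1716, 0.0888]
tip now [ 0.4699 -0.4067  0.2101]
```

>>> {"op": "play_rows", "data": {"increments": [[-0.05,-0.08,-0.05,0.0169,-0.0217,0.0112,0.9],[-0.1,-0.084,-0.1,0.034,-0.043,0.022,0.9],[-0.15,-0.084,-0.15,0.051,-0.065,0.034,0.9],[-0.2,-0.084,-0.2,0.067,-0.086,0.044,0.9],[-0.32,-0.084,-0.326,0.1339,-0.1716,0.0888,0.9],[-0.32,-0.084,-0.326,0.1339,-0.1716,0.0888,0.9],[-0.32,-0.084,-0.326,0.1339,-0.1716,0.0888,0.9],[-0.32,-0.084,-0.326,0.1339,-0.1716,0.0888,0.9],[-0.32,-0.084,-0.326,0.1339,-0.1716,0.0888,0.9],[-0.32,-0.084,-0.326,0.1339,-0.1716,0.0888,0.9]]}}

```text
time_s: 64.18
tool_pos: [0.4164, -0.3668, 0.2133]
eef_rot: [-0.577, -0.259, 0.822]
contact_force: [-0.3, 0.2, 0.0]
grip_width: 0.0151
```

```bash
python3 dip.py
python3 - <<'E'
from h import *
im=vision.get_image("top"); im2=vision.get_image("side")
a=cv2.resize(im[170:300,340:480],None,fx=2.8,fy=2.8,interpolation=cv2.INTER_CUBIC); b=cv2.resize(im2[260:420,220:392],None,fx=2.3,fy=2.3,interpolation=cv2.INTER_CUBIC)
h=min(len(a),len(b)); cv2.imwrite("pics/d1.png",np.hstack([a[:h],b[:h]])[...,::-1]); print(a.shape,b.shape)
E
```

```text
t 64.17 pos [ 0.4164 -0.3668  0.2133] a 48.6 F [-0.3  0.2  0. ] w 0.0151 q [-0.86  0.91  1.03 -0.14  2.15 -1.73]
[0.0008, 0.3302, -0.2458, -0.1329, 0.1751, -0.091]
[0.0008, 0.3302, -0.2458, -0.1522, -0.0, -0.0003]
[0.0001, 0.0072, -0.0017, 0.0006, -0.0002, -0.0002]
[0.0005, 0.1514, -0.206, 0.0006, -0.0002, -0.0002]
[0.0007, 0.2379, -0.3285, 0.0006, -0.0002, -0.0002]
[0.001, 0.3244, -0.4511, 0.0006, -0.0002, -0.0002]
tip now [ 0.4629 -0.4079  0.1513]
(364, 392, 3) (368, 396, 3)
```

View pics/d1.png

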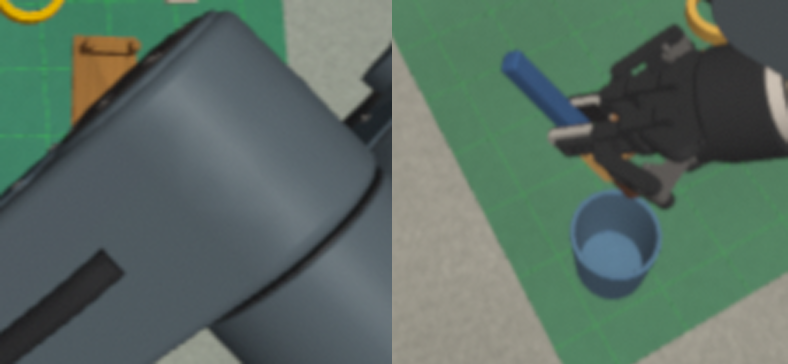

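Run:
```python
from h import *
print(onz("side",316.5,360.5,.065), pix("side",(.456,-.4017,.065)))
```

```text
[ 0.45531727 -0.40100815  0.065     ] [317.00176588 360.65118123]
```

>>> {"op": "play_rows", "data": {"increments": [[0,0.08,-0.1,0,0,0,0.9],[0,0.151,-0.206,0,0,0,0.9],[0,0.2,-0.27,0,0,0,0.9],[0,0.238,-0.328,0,0,0,0.9],[0,0.28,-0.39,0,0,0,0.9],[0,0.324,-0.451,0,0,0,0.9],[0,0.324,-0.451,0,0,0,0.9],[0,0.324,-0.451,0,0,0,0.9]]}}

```text
time_s: 65.28
tool_pos: [0.4159, -0.3662, 0.1026]
eef_rot: [-0.576, -0.261, 0.823]
contact_force: [-0.4, 0.8, -0.2]
grip_width: 0.0148
```

```bash
python3 dip.py
python3 - <<'E'
from h import *
im2=vision.get_image("side")
cv2.imwrite("pics/d2.png",cv2.resize(im2[260:420,220:392],None,fx=3.4,fy=3.4,interpolation=cv2.INTER_CUBIC)[...,::-1])
E
```

```text
t 65.28 pos [ 0.4159 -0.3662  0.1026] a 48.8 F [-0.4  0.8 -0.2] w 0.0148 q [-0.86  1.04  1.06 -0.13  1.99 -1.7 ]
[0.0001, 0.0078, 0.2045, -0.1331, 0.1755, -0.091]
[0.0001, 0.0078, 0.2045, -0.1523, 0.0004, -0.0002]
[-0.0002, -0.315, 0.4489, 0.0004, 0.0002, -0.0003]
[-0.0002, -0.171, 0.2445, 0.0004, 0.0002, -0.0003]
[-0.0002, -0.0846, 0.1219, 0.0004, 0.0002, -0.0003]
[-0.0002, 0.0018, -0.0008, 0.0004, 0.0002, -0.0003]
tip now [ 0.4624 -0.4071  0.0405]
```

View pics/d2.png

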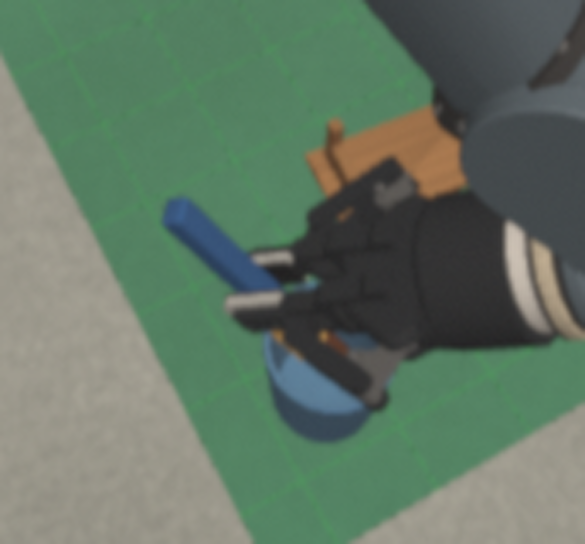

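>>> {"op": "play_rows", "data": {"increments": [[0,0.0144,-0.02,0,0,0,0.9],[0,0.0144,-0.02,0,0,0,0.9],[0,0.0144,-0.02,0,0,0,0.9],[0,0.0144,-0.02,0,0,0,0.9],[0,-0.05,0.07,0,0,0,0.9],[0,-0.15,0.21,0,0,0,0.9],[0,-0.26,0.37,0,0,0,0.9],[0,-0.35,0.5,0,0,0,0.9],[0,-0.35,0.5,0,0,0,0.9],[0,-0.35,0.5,0,0,0,0.9]]}}

```text
time_s: 66.58
tool_pos: [0.4153, -0.3658, 0.2246]
eef_rot: [-0.576, -0.261, 0.823]
contact_force: [0.5, -0.8, -0.9]
grip_width: 0.0147
```

Run:
```python
from h import *
rows(((.4974,-.3247,.21),Rd(-18.6)))
```

```text
t 66.58 pos [ 0.4153 -0.3658  0.2246] a 48.8 F [ 0.5 -0.8 -0.9] w 0.0147 q [-0.86  0.9   1.03 -0.14  2.16 -1.73]
[0.4249, -0.0994, -0.1595, -0.1338, 0.1719, -0.0891]
```

>>> {"op": "play_rows", "data": {"increments": [[0.05,-0.02,-0.02,-0.0169,0.0217,-0.0112,0.9],[0.1,-0.05,-0.05,-0.034,0.043,-0.022,0.9],[0.2,-0.09,-0.1,-0.051,0.065,-0.034,0.9],[0.3,-0.099,-0.16,-0.067,0.086,-0.044,0.9],[0.425,-0.099,-0.16,-0.1338,0.1719,-0.0891,0.9],[0.425,-0.099,-0.16,-0.1338,0.1719,-0.0891,0.9],[0.425,-0.099,-0.16,-0.1338,0.1719,-0.0891,0.9],[0.425,-0.099,-0.16,-0.1338,0.1719,-0.0891,0.9],[0.425,-0.099,-0.16,-0.1338,0.1719,-0.0891,0.9],[0.425,-0.099,-0.16,-0.1338,0.1719,-0.0891,0.9]]}}

```text
time_s: 67.82
tool_pos: [0.4976, -0.3251, 0.209]
eef_rot: [-1.554, 0.255, -0.251]
contact_force: [0.2, -0.5, -0.5]
grip_width: 0.0147
```

Run:
```python
from h import *
rows(((.5815,-.3020,.16),Rd(-94)))
```

```text
t 67.83 pos [ 0.4976 -0.3251  0.209 ] a -18.5 F [ 0.2 -0.5 -0.5] w 0.0147 q [-0.77  0.51  1.53  0.    1.1  -0.44]
[0.3617, 0.2444, 0.2421, 0.0, 0.2098, -0.0005]
```

>>> {"op": "play_rows", "data": {"increments": [[0.1,0,0.07,0,0.03,0,0.9],[0.2,0,0.14,0,0.06,0,0.9],[0.362,0,0.242,0,0.09,0,0.9],[0.362,0.1,0.242,0,0.21,0,0.9],[0.362,0.2,0.242,0,0.21,0,0.9],[0.362,0.244,0.242,0,0.21,0,0.9],[0.362,0.244,0.242,0,0.21,0,0.9],[0.362,0.244,0.242,0,0.21,0,0.9],[0.362,0.244,0.242,0,0.21,0,0.9],[0.362,0.244,0.242,0,0.21,0,0.9]]}}

```text
time_s: 69.08
tool_pos: [0.5817, -0.3023, 0.1608]
eef_rot: [-1.174, 1.262, -1.261]
contact_force: [1.3, -0.8, -1.1]
grip_width: 0.015
```

Run:
```python
from h import *
rows(((.582,-.3018,.06),Rd(-94)),((.582,-.3018,.02),Rd(-94)))
st=ctrl.observe(); im=vision.get_image("wrist"); cv2.imwrite("pics/br3.png",im[...,::-1])
z=st["tool_pos"][2]+.0149+.007
for b in blobs(im,"blue",100,50,300):
    k,_=cv2.findContours(b[3].astype(np.uint8),cv2.RETR_EXTERNAL,cv2.CHAIN_APPROX_NONE)
    Q=np.array([onz("wrist",*q[0],z,st)[:2] for q in max(k,key=len)],np.float32)*1000; print(b[:3],cv2.minAreaRect(Q))
```

```text
t 69.08 pos [ 0.5817 -0.3023  0.1608] a -94.1 F [ 1.3 -0.8 -1.1] w 0.015 q [-0.65  0.65  1.41  0.    1.08  0.99]
[-0.0025, 0.5039, 0.0017, 0.0001, -0.0003, -0.0001]
[-0.0023, 0.7039, 0.0018, 0.0001, -0.0003, -0.0001]
((np.float64(278.0), np.float64(214.7)), 8502, (np.int32(258), np.int32(106), np.int32(41), np.int32(228))) ((613.0927734375, -303.09466552734375), (15.393248558044434, 102.2164306640625), 85.92605590820312)
```

>>> {"op": "play_rows", "data": {"increments": [[-0.002,0.2,0.002,0,0,0,0.9],[-0.002,0.4,0.002,0,0,0,0.9],[-0.002,0.55,0.002,0,0,0,0.9],[-0.002,0.65,0.002,0,0,0,0.9],[-0.002,0.7,0.002,0,0,0,0.9],[-0.002,0.71,0.002,0,0,0,0.9],[-0.002,0.71,0.002,0,0,0,0.9],[-0.002,0.71,0.002,0,0,0,0.9]]}}

```text
time_s: 70.12
tool_pos: [0.5826, -0.302, 0.0199]
eef_rot: [-1.173, 1.262, -1.264]
contact_force: [-0.5, 0.2, 0.2]
grip_width: 0.0148
```

>>> {"op": "play_rows", "data": {"increments": [[0,0,0,0,0,0,0.5],[0,0,0,0,0,0,0.5],[0,0,0,0,0,0,0.5],[0,-0.1,0,0,0,0,0.5],[0,-0.4,0,0,0,0,0.5],[0,-0.8,0,0,0,0,0.5],[0,-0.8,0,0,0,0,0.5],[0,-0.8,0,0,0,0,0.5]]}}

```text
time_s: 71.12
tool_pos: [0.5827, -0.3021, 0.1814]
eef_rot: [-1.173, 1.259, -1.266]
contact_force: [-0.6, 0.2, -1.3]
grip_width: 0.0428
```

```bash
python3 - <<'E'
from h import *
rows()
a=vision.get_image("wrist"); s=vision.get_image("side")
cv2.imwrite("pics/fin.png",np.hstack([cv2.resize(a,(400,300)),cv2.resize(s[130:410,130:503],(400,300))])[...,::-1])
it=vision.get_image("top")
for c in("red","blue","green"):
    for b in blobs(it,c,amin=60):
        p=onz("top",*b[0],.082)
        if abs(p[0]-.548)<.02 and .15<p[1]<.35: print(c,p.round(4),b[1])
E
python3 ang.py
```

```text
t 71.12 pos [ 0.5827 -0.3021  0.1814] a -94.2 F [-0.6  0.2 -1.3] w 0.0428 q [-0.65  0.62  1.4   0.    1.12  1.  ]
red [0.5476 0.3187 0.082 ] 121
blue [0.5481 0.2629 0.082 ] 104
green [0.549  0.2067 0.082 ] 97
side ((np.float64(252.0), np.float64(180.9)), 61) [0.5522 0.0808 0.0879] ang -0.042
top ((np.float64(231.5), np.float64(216.1)), 43) [0.5563 0.0826 0.085 ] ang 0.057
```

View pics/fin.png

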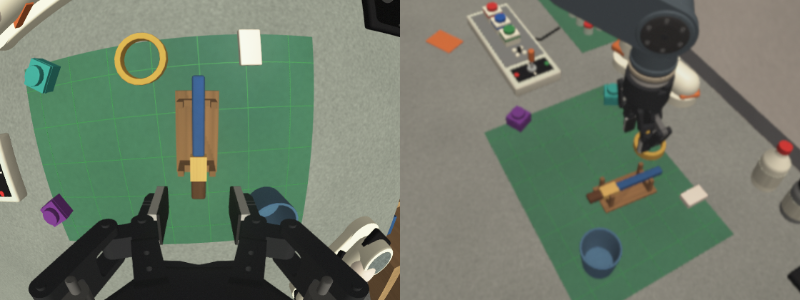

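```bash
python3 -c "
from rig import ctrl
print(ctrl.hand_in())"
```

```text
the job is handed in; nothing more can be done
None
```

The whole sequence is done and handed in at about 71 s; no verdict was reported.

- **Toggle and blocks:** I set the toggle to off. I then pressed the red, blue and green blocks home on docks 0, 1 and 2, with peak pressing forces of about 21–26 N. There was no yellow block, so dock 3 is empty.
- **Mixer run:** It ran forward for about 6.5 s, stood at off for about 1.5 s, ran in reverse for about 6.5 s and went back to off.
- **Brush:** I dipped the tip about 30 mm below the jar's rim with no contact force, then laid the brush back on its rest.

**Last checks**
- The brush lies in both notches and the jar is upright.
- The block caps are at the dock positions, and each block went down to deck height when pressed.
- The toggle reads about -0.01 rad from the wrist camera. The side and top cameras read -0.04 and +0.06, all within the 0.1 rad allowed.

**What went wrong or disagreed**
- **First off setting:** My first two attempts left the toggle at about -0.15 and then -0.09 rad. I corrected it before any block was moved.
- **Reverse swing:** On the first try the gripper slipped off the handle with the lever at about -0.3 rad, because the arm reached a wrist limit. I gripped it again and took it on to about -0.5 before the full 6.5 s of reverse.
- **Cameras:** The wrist and top cameras disagreed by about 3 mm at the docks. I positioned the blocks relative to the studs instead.

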